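# Close the flow-cell chamber and index the light shutter

### The job

Get the imaging rig ready for a run: first take the dark red lid plate with the black grip off its white stand and lower it, level, over the two guide pins of the chamber, holding it until it lies flat on the chamber rim. Then, and only then, slide the shutter with the orange tab to its next click stop (the middle one, which brings the amber window under the lamp), without running past that stop, and let go. Leave the bottle, the jar and the dish alone.

Things in the scene. Friction and masses are not known exactly. Their poses are not given: they have to be found in the camera images.
- rig: Fixed rig on a black base, x +-75, y -195 to +225, 20 mm thick. Origin at table level; x away from the robot, y along the base, z up. Open aluminium chamber (x +-45, y -163 to -37, rim 60 mm high, green cell inside); grey shutter housing (x +-40, y +25 to +185, 80 mm high); 50 mm high grey tunnel between them.
- seat (a point): Fixed point at the middle of the chamber rim (60 mm above the table), half-way between the two steel guide pins; axes as the rig. The pins stand at y = +40 and -40 mm from it, 8 mm in diameter, 30 mm tall above the rim, the top 4 mm coned to 4 mm.
- lid: Loose dark red lid plate, about 250 g, 80 (x) x 110 (y) x 8 mm, origin mid-underside, z up. Two through holes, 11 mm diameter, at y = +40 and -40 mm; in the middle a black grip block 14 (x) x 36 (y) x 36 mm tall. Same after a half turn. It starts on the stand, underside 22 mm above the table; it belongs over the pins, underside on the rim.
- lid_grip (a point): Centre of the lid's grip block, 26 mm above the lid's underside (18 mm above its top face and 18 mm below the top of the block), on the lid's centre line; axes as the lid: pinch the block across x (14 mm).
- stand: Fixed white stand for the lid, 100 x 130 mm, two rails along x at y = +48 and -48 mm with tops 22 mm above the table; origin at table level in its middle.
- shutter (a joint): Travel of the black shutter plate along the rig's +y, m. Click stops at 0.000, 0.030 (middle) and 0.060; it starts in the first. Leaving a stop takes up to about 7 N; past half-way (0.015) the detent pulls the plate on to 0.030 by itself, past 0.045 on to the last stop. Friction about 0.6 N.
- tab (a point): Middle of the shutter's orange tab, moving with the plate; axes as the rig. Bar 12 mm wide (y), 8 mm thick, 36 mm long, leaning 38 degrees from vertical away from the robot (top towards rig +x). Grasp it across y, move it along rig y. At joint 0 it lies at x +61, y +110, z +101 mm in the rig frame. White marks on the housing's far side show the stops.
- bottle: Bystander: white bottle with red cap, 48 mm diameter, 110 mm tall, origin at the middle of its underside.
- jar: Bystander: amber glass jar, 44 mm diameter, 50 mm tall, origin at the middle of its underside.
- dish: Bystander: pale round dish, 62 mm diameter, 20 mm tall, origin at the middle of its underside.
- lamp (a point): Middle of the underside of the white lamp head over the housing, 140 mm above the table; axes as the rig. Head: 125 (x) x 160 (y) x 68 mm tall with fins; a 40 x 40 mm black column, 210 mm tall, stands at x -42, y +85 mm from here. It leaves no room for a gripper pointing straight down at the tab: reach in from the far side (rig +x), the tool leaning away from the robot by 25 to 45 degrees.
Mind the look-alikes: they are no part of the job. Of the things that look like the lid, the middle-sized one is meant.

How it is judged:
By the outcome, as a careful person would: the job done as asked, in the order asked, and still so for the second after the job is handed in, with the robot touching nothing.
It also fails if it takes over 59 s, if anything falls off the work surface, if the arm or the gripper's body presses on something with over 40 N, if the wrist force passes 120 N, or if a joint passes its speed limit or range.

### The arm

A 6-joint arm with a two-finger parallel gripper is mounted at the origin on the work surface. World frame = base frame: x ahead of the robot, y to its left, z up, the work surface at z = 0. Lengths are in m, angles in rad, forces in N, time in s.
With the tool pointing down it reaches from about 0.35 to 0.775 m from the base axis. Payload 7.3 kg.
Tool frame: the origin (TCP) lies midway between the tips of the shut fingers; the grasp point (between the pads) lies 19 mm behind it; x points along the fingers, z is the direction in which the jaws open and shut, and the axes are right-handed (so a half turn about x gives the same grasp; the last joint's range is limited). The gripper opens to 92 mm and grips with 3 to 60 N. Pads are 19 mm wide; open, the fingers measure 130 mm over their backs; the gripper's body (75 mm by 190 mm) begins 47 mm behind the grasp point.
Start: joints at [1.033, 0.342, 1.524, -0, 1.275, -0.146], TCP at [0.2, 0.485, 0.227] pointing down, gripper open.
Joint ranges: [-2.53, 2.53], [-0.77, 2.02], [0.04, 2.7], [-1, 4.14], [0.28, 2.66], [-3.11, 3.11]. Speed limits (rad/s): [2.57, 2.57, 3.14, 3.14, 3.14, 3.14].

### API

Orientations are given as a rotation vector (axis times angle).
In Python, from cell import sense, read_camera, get_calibration, hand_in, look_for, trace, spot_point gives the robot as it stands.
- The arm moves only by the tool arm_command, never from a script. Its argument "series" is a list that holds one entry, the list of rows, each a list of 5 numbers: the shift along the tool's x, y, z as a fraction of full scale, then the turn about the tool's x as a fraction of full scale, then the finger opening in mm, from 0 to 91.8. In form: [[[dx, dy, dz, spin, gripper], ...]]. A call has 1 to 5 rows; each row is the pose to reach, as a shift and turn from the pose commanded when the call began, along the tool's axes at that moment; what a row does not reach only later rows make up. Full scale, the value 1, is 10 cm for a shift and 90 degrees for a turn. A row lasts 1/12 s, in which the tool goes at most 41.7 mm and 7.16 degrees, less where a joint would pass 70% of its speed; a pose out of reach is approached as far as the arm can. A call with a number of a shift or a turn outside -1 to 1 is refused whole. A call with a gripper value outside its range is refused whole. The fingers move at their own pace and stop on an object; "force" is the grip in N (left out, the last holds). Time passes only in rows, so rows that repeat a pose let the fingers close. It gives the time, the measured TCP pose, the force and the opening at its end, in the units of the state.
- sense(): the state, without advancing time (a new reading comes with each control period).
- read_camera(name): name is "scene" or "top" or "wrist"; returns the picture (480x640x3 uint8, red, green, blue); there is no depth.
- get_calibration(name): a dict with "vertical_fov" (degrees; the focal length in pixels is half the picture's height over the tangent of half this angle, whatever the lens; pixels are square), "cx", "cy" (the principal point, pixels), "dist" ([k1, k2, p1, p2, k3] as OpenCV has them; the pictures are not rectified), "eye" and "attitude" of the camera in the world; the wrist camera has in their place "tool_from_camera" (4x4, takes a point from camera to tool coordinates, whose origin is the TCP and whose axes are the tool frame's). Camera axes: x right, y down, z forward; pixel columns grow to the right and rows downward; lengths in m; the calibration is good to about 2 mm. A picture is of the moment at which its call begins: read the wrist's pose just before it. get_calibration takes no time and is no camera call.
- hand_in(): hands the job in, once; it reports no verdict.
Trained networks look in the newest picture that a camera, given by its name, has taken for a name from the list of things; names that differ only in an ending like _2 or _b are one class to them, and where a whole thing is asked for, a point or a joint stands for the part that bears it (a point fixed in the world has none). Each returns a list of dicts, best first, with "confidence" (0 to 1); they miss things now and then, are a little off and sometimes report something else, mostly with a low value. They report only what shows in the picture. A call takes as long as a camera call. They do not tell look-alikes from the thing itself.
- look_for(camera, target): "point" ([x, y, z] in m, in the coordinates of the camera as it stood for that picture, good to about 4 mm: the middle of the surface that is visible of it).
- trace(camera, target): "mask" (480x640 bool, what is visible of it).
- spot_point(camera, target): "point" ([x, y, z] in m, in the coordinates of the camera as it stood for that picture, good to about 4 mm: a listed point, or the origin of a listed thing).
The state is a dict: "clock": time; "joint_positions": joint angles; "joint_velocities": joint speeds; "joint_efforts": joint torques, N m; "eef_pos": TCP position; "orientation": TCP orientation; "ft_force": force on the tool from outside, world axes, zero at the start; "moment": the same for the moment, N m; "gripper_width": finger opening in m.
Only numpy, scipy, OpenCV 4.12 (cv2) and the standard library are available. Lean on these libraries where they do the work, as an engineer would, in place of code of your own. Each camera call takes 0.05 s, during which the arm holds its last target.

## Working session

There is one attempt and no reset: what is moved stays moved. The work goes in short steps, Python scripts to look and compute and a tool call to move; the robot and the scene stay as the last step left them, time stands still between calls to the robot, and variables do not carry over. Pictures are saved under pics/ and viewed, and the job is handed in when it is done.

Besides the shell and the picture viewer there is one more tool, called after ">>>" by a JSON object that holds its "op" and its "data". arm_command: Moves the arm, as the interface text tells. Shift numbers are shares of 10 cm and turn numbers shares of 90 degrees, none past 1 either way. Its arguments: {"type":"object","properties":{"series":{"type":"array","items":{"type":"array","items":{"type":"array","items":{"type":"number"}}}},"force":{"type":"number"}},"required":["series"]}

```bash
ls; mkdir -p pics; python3 - <<'E'
from cell import *
import cv2
print(sense())
for n in ["scene","top","wrist"]:
    im=read_camera(n); cv2.imwrite(f"pics/a_{n}.png",im[:,:,::-1]); print(n,get_calibration(n))
E
```

```text
pics
{'clock': 0.0, 'joint_positions': array([ 1.03300658e+00,  3.42691525e-01,  1.52499721e+00, -2.71432813e-05,
        1.27541699e+00, -1.46002117e-01]), 'joint_velocities': array([ 0.00024618,  0.00110193,  0.00173013, -0.00187059, -0.00187234,
       -0.00260032]), 'joint_efforts': array([-1.45113434e-03, -4.31243384e+01, -2.44214219e+01,  7.14876596e-02,
        5.58739551e-02, -1.36021331e-04]), 'eef_pos': array([0.20024493, 0.48487268, 0.22606808]), 'orientation': array([-0.91668427,  1.37083884,  0.91557573]), 'ft_force': array([ 0.67315066, -0.56507241, -0.1743072 ]), 'moment': array([-0.00934676, -0.0224556 ,  0.02016784]), 'gripper_width': 0.09196443567371937}
scene {'vertical_fov': 51.00090042838417, 'cx': 317.2064424110959, 'cy': 235.23770712619392, 'dist': array([-0.12149872,  0.        ,  0.        ,  0.        ,  0.        ]), 'eye': array([ 1.14142732, -0.53862472,  0.90636814]), 'attitude': array([-2.08432659, -1.12270984,  0.47716637])}
top {'vertical_fov': 49.462029029083205, 'cx': 312.505742681318, 'cy': 238.45279718016928, 'dist': array([0.00304676, 0.        , 0.        , 0.        , 0.        ]), 'eye': array([ 0.39515634, -0.0671815 ,  1.18415998]), 'attitude': array([-2.18938376,  2.19793326, -0.04801781])}
wrist {'vertical_fov': 71.51537547683516, 'cx': 313.5270119385467, 'cy': 240.46250642481505, 'dist': array([-0.05305935,  0.        ,  0.        ,  0.        ,  0.        ]), 'tool_from_camera': array([[ 9.92049357e-04, -2.96633171e-01,  9.54990983e-01,
        -1.58298441e-01],
       [-7.74350367e-04, -9.54991394e-01, -2.96632495e-01,
         8.06195797e-02],
       [ 9.99999208e-01, -4.45223543e-04, -1.17709660e-03,
        -9.08244866e-04],
       [ 0.00000000e+00,  0.00000000e+00,  0.00000000e+00,
         1.00000000e+00]])}
```

View pics/a_scene.png

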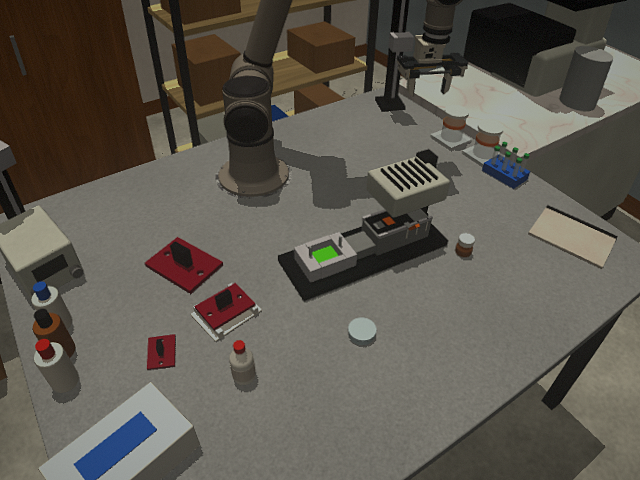

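View pics/a_top.png

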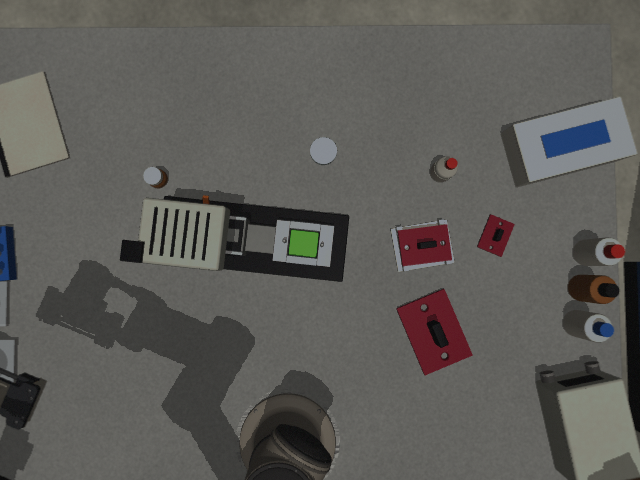

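View pics/a_wrist.png

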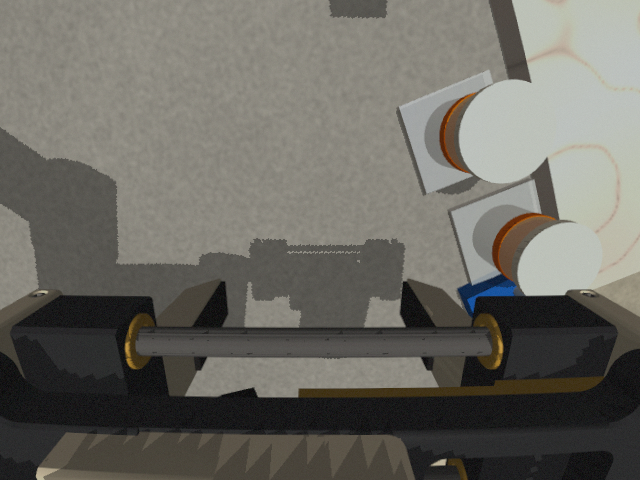

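```bash
python3 - <<'E'
import cv2
im=cv2.imread("pics/a_scene.png"); cv2.imwrite("pics/b1.png",cv2.resize(im[140:300,270:470],(800,640),interpolation=cv2.INTER_CUBIC)[:600])
im=cv2.imread("pics/a_top.png"); cv2.imwrite("pics/b2.png",cv2.resize(im[180:290,110:360],(800,352),interpolation=cv2.INTER_CUBIC))
E
```

```text
(no output)
```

View pics/b1.png

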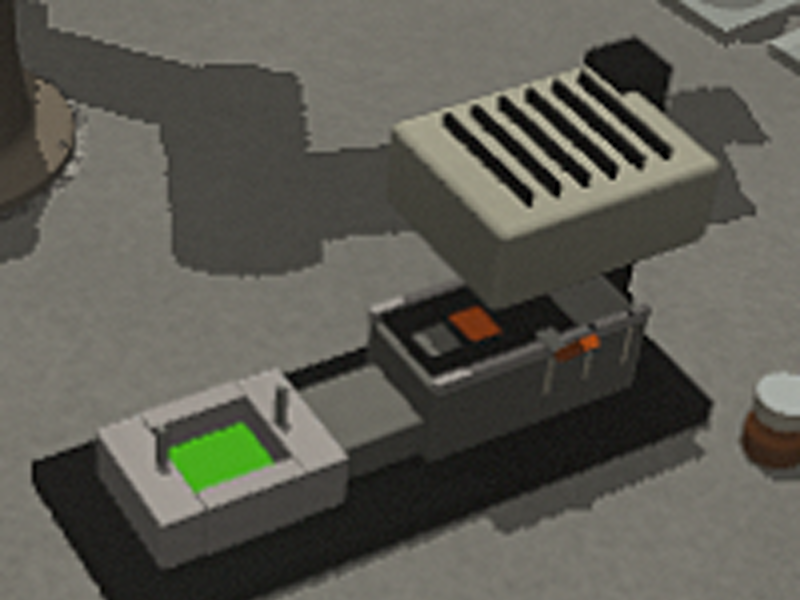

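View pics/b2.png

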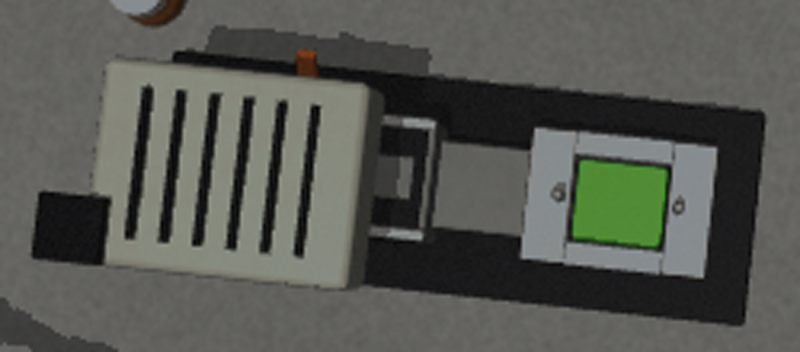

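```bash
cat > h.py <<'E'
from cell import *
import numpy as np, cv2
from scipy.spatial.transform import Rotation as R
def K(c):
    f=240/np.tan(np.radians(c["vertical_fov"]/2)); return np.array([[f,0,c["cx"]],[0,f,c["cy"]],[0,0,1]])
def pose(n,s=None):
    c=get_calibration(n)
    if n!="wrist": return R.from_rotvec(c["attitude"]).as_matrix(),np.array(c["eye"])
    s=s or sense(); T=np.array(c["tool_from_camera"]); Rt=R.from_rotvec(s["orientation"]).as_matrix()
    return Rt@T[:3,:3], np.array(s["eef_pos"])+Rt@T[:3,3]
def proj(n,P,s=None):
    c=get_calibration(n);Rc,t=pose(n,s)
    rv,_=cv2.Rodrigues(Rc.T)
    return cv2.projectPoints(np.atleast_2d(P).astype(float),rv,-Rc.T@t,K(c),np.array(c["dist"]))[0][:,0]
def ray(n,px,s=None):
    c=get_calibration(n);Rc,t=pose(n,s)
    u=cv2.undistortPoints(np.array([[px]],float),K(c),np.array(c["dist"]))[0,0]
    d=Rc@np.array([u[0],u[1],1]); return t,d/np.linalg.norm(d)
def atz(n,px,z,s=None):
    t,d=ray(n,px,s); return t+d*(z-t[2])/d[2]
def tri(rays):
    A=np.zeros((3,3));b=np.zeros(3)
    for t,d in rays:
        M=np.eye(3)-np.outer(d,d);A+=M;b+=M@t
    p=np.linalg.solve(A,b); return p,[float(np.linalg.norm((np.eye(3)-np.outer(d,d))@(p-t))) for t,d in rays]
E
python3 - <<'E'
from h import *
np.set_printoptions(precision=4,suppress=True)
s=sense();print(R.from_rotvec(s["orientation"]).as_matrix())
for n in ["top","scene"]:
    im=read_camera(n);Rc,t=pose(n)
    for k in ["rig","seat","lamp","tab","stand","lid","jar","dish","bottle"]:
        for d in spot_point(n,k)[:4]:
            p=Rc@np.array(d["point"])+t
            print(n,k,round(d["confidence"],2),p,proj(n,p)[0].round(0))
E
```

```text
[[-0.0006 -0.9242  0.3818]
 [-0.001   0.3818  0.9242]
 [-1.      0.0002 -0.0011]]
top rig 0.94 [0.4499 0.0577 0.0011] [260. 240.]
top seat 0.85 [ 0.4419 -0.0435  0.0586] [304. 243.]
top tab 0.77 [0.5289 0.1567 0.1053] [208. 200.]
top stand 0.44 [ 0.6497 -0.0866 -0.0007] [323. 153.]
top lid 0.96 [ 0.4369 -0.3074  0.0228] [423. 245.]
top lid 0.8 [ 0.4605 -0.4807 -0.0009] [497. 235.]
top lid 0.74 [0.5276 0.1613 0.1033] [206. 201.]
top lid 0.68 [ 0.2432 -0.3312  0.001 ] [433. 331.]
top jar 0.68 [0.5915 0.2935 0.0036] [157. 179.]
top jar 0.66 [ 0.6049 -0.3494 -0.003 ] [438. 172.]
top dish 0.96 [ 0.6522 -0.0871 -0.0007] [324. 152.]
top bottle 0.86 [ 0.6035 -0.3492 -0.0006] [438. 173.]
scene rig 0.76 [0.4476 0.057  0.0009] [357. 254.]
scene rig 0.63 [0.5241 0.1641 0.1012] [414. 227.]
scene seat 0.7 [0.5232 0.1646 0.1033] [414. 226.]
scene seat 0.68 [ 0.4399 -0.0386  0.0602] [325. 250.]
scene seat 0.39 [0.4486 0.0573 0.0022] [357. 254.]
scene lamp 0.56 [0.4513 0.1959 0.1379] [406. 195.]
scene tab 0.6 [0.5247 0.1642 0.1002] [414. 227.]
scene stand 0.94 [ 0.4365 -0.3081  0.0022] [226. 313.]
scene stand 0.69 [ 0.604  -0.347   0.0013] [245. 375.]
scene lid 0.94 [ 0.4584 -0.4727  0.0031] [161. 352.]
scene lid 0.84 [ 0.4331 -0.3045  0.0233] [225. 305.]
scene lid 0.64 [ 0.243  -0.3297  0.0035] [184. 265.]
scene jar 0.64 [0.588  0.2922 0.0034] [462. 251.]
scene dish 0.76 [ 0.6519 -0.0839 -0.0028] [361. 335.]
scene bottle 0.59 [ 0.6012 -0.3451  0.0036] [245. 373.]
scene bottle 0.26 [0.5269 0.1632 0.1042] [415. 226.]
```

>>> {"op": "arm_command", "data": {"series": [[[-0.3,-0.2,0,0.08,91],[-0.6,-0.5,-0.1,0.16,91],[-0.9,-0.8,-0.2,0.24,91],[-1,-1,-0.4,0.32,91],[-1,-1,-0.6,0.39,91]]]}}

```text
clock: 1.57
eef_pos: [0.2737, 0.3908, 0.3297]
orientation: [-0.435, 1.52, 0.438]
ft_force: [-0.7, -0.4, 0.2]
gripper_width: 0.0911
```

```bash
cat >> h.py <<'E'
def to(P,az=None,s=None):
    "tool-axis shift (units of 10cm) and spin to reach P with jaw azimuth az (deg)"
    s=s or sense();M=R.from_rotvec(s["orientation"]).as_matrix()
    sh=M.T@(np.array(P)-s["eef_pos"])/0.1
    a=np.degrees(np.arctan2(M[1,2],M[0,2]))
    print("clock",round(s["clock"],2),"tcp",s["eef_pos"].round(4),"jawaz",a.round(2),"tilt",np.degrees(np.arccos(-M[2,0])).round(2),"F",s["ft_force"].round(1),"w",round(s["gripper_width"],4))
    print("shift",sh.round(3),"spin",None if az is None else round((a-az)/90,4))
E
python3 -c "
from h import *
to((0.43,-0.3,0.3),8)"
```

```text
clock 1.57 tcp [0.2737 0.3908 0.3297] jawaz 31.93 tilt 0.39 F [-0.7 -0.4  0.2] w 0.0911
shift [ 0.281 -6.689 -2.329] spin 0.2659
```

>>> {"op": "arm_command", "data": {"series": [[[0,-0.35,0,0.08,91],[0,-0.7,0,0.16,91],[0,-1,-0.1,0.24,91],[0,-1,-0.4,0.266,91],[0,-1,-0.5,0.266,91]]]}}

```text
clock: 1.98
eef_pos: [0.2801, 0.2781, 0.3267]
orientation: [-0.113, 1.569, 0.112]
ft_force: [-0.0, 1.2, 0.6]
gripper_width: 0.0908
```

>>> {"op": "arm_command", "data": {"series": [[[0,-0.4,0.2,0,91],[0,-0.8,0.4,0,91],[0,-1,0.5,0,91]]]}}

```text
clock: 2.23
eef_pos: [0.3464, 0.1877, 0.3272]
orientation: [-0.12, 1.566, 0.119]
ft_force: [0.7, -0.1, -0.1]
gripper_width: 0.0908
```

>>> {"op": "arm_command", "data": {"series": [[[0,-0.4,0.2,0,91],[0,-0.8,0.4,0,91],[0,-1,0.6,0,91]]]}}

```text
clock: 2.48
eef_pos: [0.4205, 0.0968, 0.3272]
orientation: [-0.118, 1.566, 0.117]
ft_force: [1.1, 0.8, 0.4]
gripper_width: 0.0909
```

>>> {"op": "arm_command", "data": {"series": [[[0,-0.4,0,0,91],[0,-0.8,0,0,91],[0,-1,0,0,91]]]}}

```text
clock: 2.73
eef_pos: [0.4354, -0.003, 0.3265]
orientation: [-0.118, 1.568, 0.116]
ft_force: [0.7, -0.3, 0.8]
gripper_width: 0.0912
```

```bash
python3 -c "
from h import *
to((0.40,-0.37,0.3),8)"
```

```text
clock 2.73 tcp [ 0.4354 -0.003   0.3265] jawaz 8.52 tilt 0.06 F [ 0.7 -0.3  0.8] w 0.0912
shift [ 0.269 -3.577 -0.893] spin 0.0057
```

```bash
cat > shot.py <<'E'
import sys
from h import *
np.set_printoptions(precision=4,suppress=True)
nm=sys.argv[1]; ks=sys.argv[2:]
s=sense(); im=read_camera("wrist"); cv2.imwrite(f"pics/{nm}.png",im[:,:,::-1]); np.save(f"pics/{nm}.npy",s,allow_pickle=True)
Rc,t=pose("wrist",s)
for k in ks:
    for d in spot_point("wrist",k)[:3]:
        p=Rc@np.array(d["point"])+t; print(k,round(d["confidence"],2),p,proj("wrist",p,s)[0].round(0))
E
python3 shot.py w1 seat tab lamp rig
```

```text
seat 0.65 [ 0.4409 -0.035   0.063 ] [315. 226.]
rig 0.66 [ 0.4497  0.0574 -0.    ] [330. 153.]
```

View pics/w1.png

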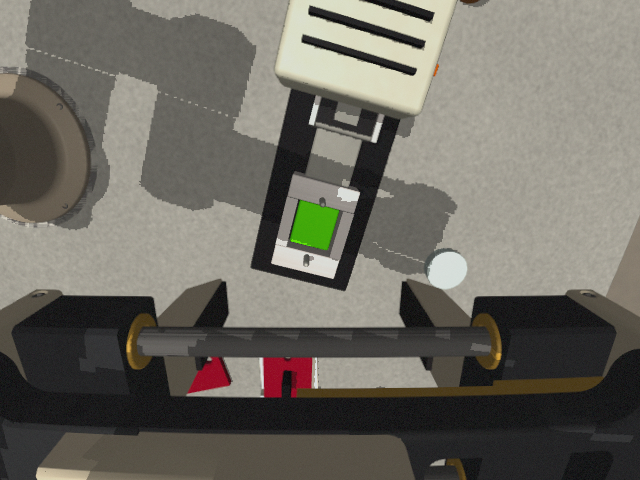

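>>> {"op": "arm_command", "data": {"series": [[[0.1,-0.4,0,0,91],[0.1,-0.8,-0.1,0,91],[0.2,-1,-0.2,0,91],[0.2,-1,-0.2,0,91]]]}}

```text
clock: 3.32
eef_pos: [0.4287, -0.1033, 0.3053]
orientation: [-0.116, 1.57, 0.116]
ft_force: [-0.5, 1.1, 0.8]
gripper_width: 0.091
```

```bash
python3 shot.py w2 seat lid stand lid_grip; python3 - <<'E'
import cv2
a=cv2.imread("pics/w1.png")[160:300,240:380]; b=cv2.imread("pics/w2.png")
cv2.imwrite("pics/w1c.png",cv2.resize(a,(560,560),interpolation=cv2.INTER_CUBIC))
E
```

```text
seat 0.6 [ 0.4409 -0.0378  0.0598] [333. 152.]
lid 0.62 [ 0.435  -0.3063  0.0188] [299. 330.]
lid 0.59 [ 0.4565 -0.4727  0.0001] [299. 407.]
```

View pics/w2.png

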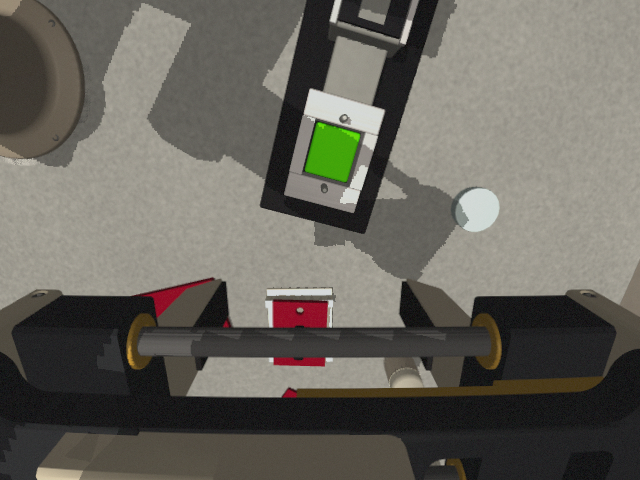

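View pics/w1c.png

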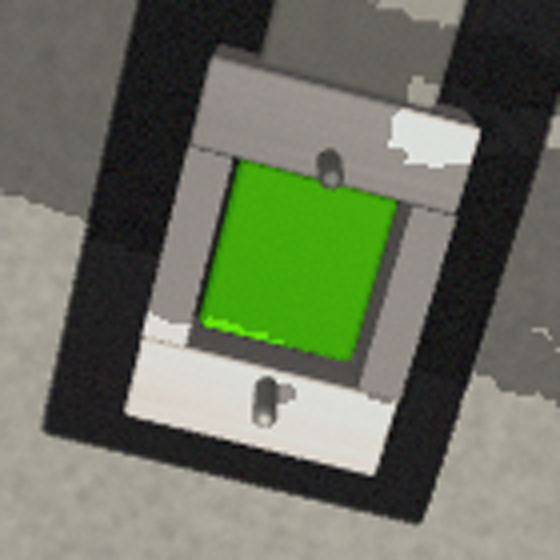

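```bash
python3 - <<'E'
import cv2
b=cv2.imread("pics/w2.png")[80:220,270:400]
cv2.imwrite("pics/w2c.png",cv2.resize(b,(780,840),interpolation=cv2.INTER_CUBIC)[:600])
E
```

```text
(no output)
```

View pics/w2c.png

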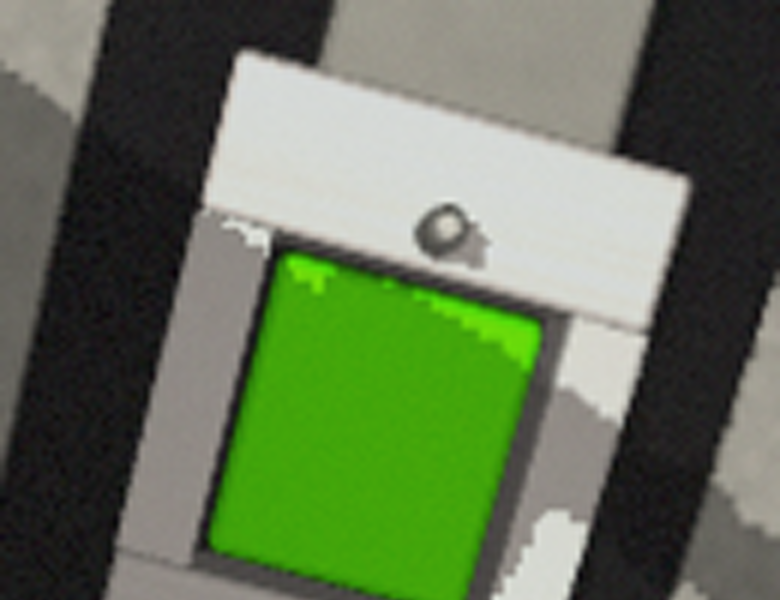

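```bash
python3 - <<'E'
from h import *
from scipy.optimize import least_squares
np.set_printoptions(precision=4,suppress=True)
s1=np.load("pics/w1.npy",allow_pickle=True).item();s2=np.load("pics/w2.npy",allow_pickle=True).item()
f=lambda x,y:(240+x/4,160+y/4)
obs=[(s2,(309.7,88.3),(-.045,-.037,.06)),(s2,(385,110),(.045,-.037,.06)),(s2,(284,195),(-.045,-.163,.06)),(s2,(356,213),(.045,-.163,.06)),
(s2,(344,118),(0,-.06,.09)),(s2,(323.5,188.5),(0,-.14,.085)),
(s1,f(333,180),(0,-.06,.088)),(s1,f(262,420),(0,-.14,.088)),(s1,f(124,412),(-.045,-.163,.06)),(s1,f(378,475),(.045,-.163,.06)),(s1,f(480,130),(.045,-.037,.06)),(s1,f(214,55),(-.045,-.037,.06))]
def W(q,P): c,s=np.cos(q[2]),np.sin(q[2]);return np.array([q[0]+c*P[0]-s*P[1],q[1]+s*P[0]+c*P[1],P[2]+q[3]])
def res(q): return np.concatenate([proj("wrist",W(q,P),s)[0]-px for s,px,P in obs])
r=least_squares(res,[.449,.0575,-.12,0]);print(r.x,np.degrees(r.x[2]));print(r.fun.reshape(-1,2).round(1).tolist())
print("seat",W(r.x,(0,-.1,.06)))
for i in (slice(0,6),slice(6,12)):
    o=obs;ob=obs[i];rr=least_squares(lambda q:np.concatenate([proj("wrist",W([*q,0],P),s)[0]-px for s,px,P in ob]),[.449,.0575,-.12]);print(W([*rr.x,0],(0,-.1,.06)),np.degrees(rr.x[2]))
E
```

```text
[ 0.4521  0.0594 -0.1094 -0.0023] -6.2678949385053
[[-0.2, -0.0], [0.5, -0.1], [-0.2, 0.3], [-1.9, 0.6], [0.5, 0.1], [1.2, 1.1], [-0.5, -0.8], [0.9, -1.3], [-0.0, 0.6], [-0.5, 0.2], [0.7, -0.7], [-0.8, -0.0]]
seat [ 0.4411 -0.04    0.0577]
[ 0.4409 -0.0396  0.06  ] -6.012167756778633
[ 0.4411 -0.0398  0.06  ] -6.599633079998084
```

>>> {"op": "arm_command", "data": {"series": [[[0,-0.4,0,0,91],[0,-0.8,0,0,91],[0,-1,0,0,91]]]}}

```text
clock: 3.82
eef_pos: [0.4455, -0.2025, 0.3071]
orientation: [-0.12, 1.566, 0.117]
ft_force: [-0.3, 0.7, 0.7]
gripper_width: 0.0911
```

>>> {"op": "arm_command", "data": {"series": [[[0,-0.4,0,0,91],[0,-0.8,0,0,91],[0,-1,0,0,91]]]}}

```text
clock: 4.07
eef_pos: [0.4602, -0.3022, 0.3066]
orientation: [-0.118, 1.567, 0.116]
ft_force: [-0.5, 0.4, 0.6]
gripper_width: 0.0911
```

>>> {"op": "arm_command", "data": {"series": [[[0.3,-0.4,0,0,91],[0.6,-0.5,0.1,0,91],[0.6,-0.5,0.1,0,91],[0.6,-0.5,0.1,0,91]]]}}

```text
clock: 4.4
eef_pos: [0.4768, -0.3465, 0.2446]
orientation: [-0.114, 1.571, 0.121]
ft_force: [-1.4, 0.5, 0.4]
gripper_width: 0.0911
```

```bash
python3 shot.py w3 lid stand lid_grip;python3 -c "
from h import *
to((0.43,-0.3,0.3),8)"
```

```text
lid 0.75 [ 0.244  -0.329   0.0054] [124. 164.]
lid 0.71 [ 0.4377 -0.3037  0.0193] [286. 167.]
lid_grip 0.91 [ 0.4586 -0.4728  0.0198] [286. 303.]
lid_grip 0.56 [ 0.2386 -0.3303  0.0389] [103. 167.]
clock 4.6 tcp [ 0.4774 -0.3469  0.2491] jawaz 8.61 tilt 0.22 F [0.5 0.6 0.4] w 0.0912
shift [-0.511  0.533 -0.397] spin 0.0068
```

View pics/w3.png

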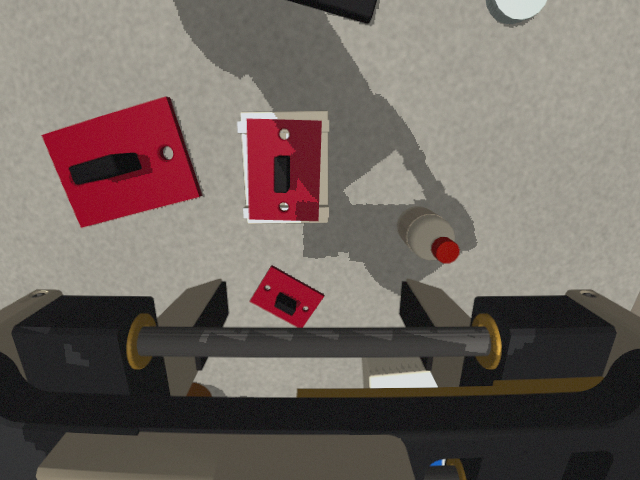

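```bash
python3 - <<'E'
import cv2
b=cv2.imread("pics/w3.png")[105:230,230:340]
cv2.imwrite("pics/w3c.png",cv2.resize(b,None,fx=4.8,fy=4.8,interpolation=cv2.INTER_CUBIC))
E
```

```text
(no output)
```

View pics/w3c.png

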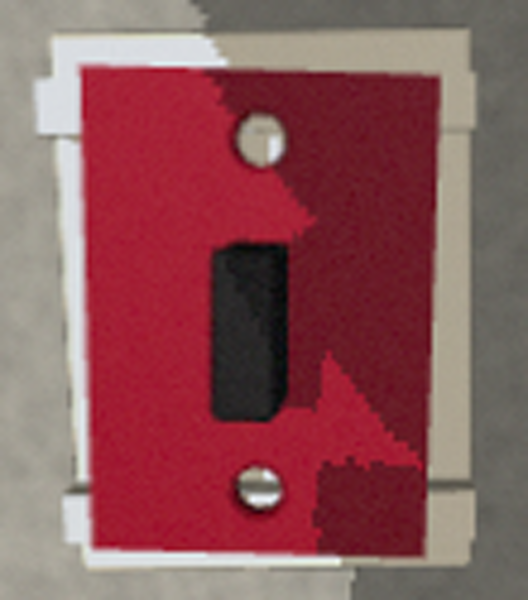

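```bash
cat > fit.py <<'E'
from h import *
from scipy.optimize import least_squares
def W(q,P): c,s=np.cos(q[2]),np.sin(q[2]);return np.array([q[0]+c*P[0]-s*P[1],q[1]+s*P[0]+c*P[1],P[2]+q[3]])
def fit(obs,q0,freez=True):
    def res(q): return np.concatenate([proj("wrist",W(q if freez else [*q,0],P),s)[0]-px for s,px,P in obs])
    r=least_squares(res,q0 if freez else q0[:3]); return r.x,r.fun.reshape(-1,2).round(1).tolist()
E
python3 - <<'E'
from fit import *
s=np.load("pics/w3.npy",allow_pickle=True).item()
f=lambda x,y:(230+x/4.8-.4,105+y/4.8-.4)
L=[((80,66),(-.04,.055)),((441,75),(.04,.055)),((425,556),(.04,-.055)),((92,549),(-.04,-.055)),((261,139),(0,.04)),((260,488),(0,-.04))]
obs=[(s,f(*a),(*b,.030)) for a,b in L]
for z in (True,False):
    q,e=fit(obs,[.436,-.306,.15,0],z);print(q,np.degrees(q[2]),e)
# from top+scene z check
E
```

```text
[ 0.43611115 -0.30768244  0.12162852 -0.00136931] 6.968800876207596 [[0.1, -0.1], [-0.1, -0.1], [0.1, 0.0], [0.2, -0.3], [-0.2, 0.1], [-0.2, 0.5]]
[ 0.43621813 -0.30756693  0.12159398] 6.966821601680598 [[-0.0, -0.3], [0.1, -0.3], [0.2, 0.2], [0.1, -0.2], [-0.2, 0.0], [-0.2, 0.6]]
```

```bash
python3 -c "
from h import *
to((0.4362,-0.3076,0.10),6.97)"
```

```text
clock 4.6 tcp [ 0.4774 -0.3469  0.2491] jawaz 8.61 tilt 0.22 F [0.5 0.6 0.4] w 0.0912
shift [ 1.489  0.454 -0.353] spin 0.0182
```

>>> {"op": "arm_command", "data": {"series": [[[0.3,0.2,-0.2,0.01,60],[0.6,0.454,-0.353,0.018,60],[0.9,0.454,-0.353,0.018,50],[1.0,0.454,-0.353,0.018,50],[1.0,0.454,-0.353,0.018,50]]]}}

```text
clock: 5.02
eef_pos: [0.4348, -0.3072, 0.1463]
orientation: [-0.094, 1.57, 0.096]
ft_force: [0.4, 0.8, 0.2]
gripper_width: 0.0621
```

```bash
python3 -c "
from h import *
for i in range(4):
    read_camera('wrist');to((0.4362,-0.3076,0.038),6.97)"
```

```text
clock 5.07 tcp [ 0.4358 -0.3084  0.1479] jawaz 6.93 tilt 0.1 F [ 1.1 -0.3 -0. ] w 0.0582
shift [1.099 0.009 0.003] spin -0.0005
clock 5.12 tcp [ 0.4364 -0.3091  0.1488] jawaz 6.92 tilt 0.22 F [ 1.1 -0.1 -0.2] w 0.0544
shift [ 1.108  0.018 -0.003] spin -0.0005
clock 5.17 tcp [ 0.4366 -0.3093  0.149 ] jawaz 6.91 tilt 0.27 F [-0.3 -0.   0.2] w 0.052
shift [ 1.11   0.022 -0.005] spin -0.0007
clock 5.22 tcp [ 0.4365 -0.3093  0.1489] jawaz 6.9 tilt 0.27 F [ 0.2 -0.2  0.2] w 0.0509
shift [ 1.109  0.021 -0.004] spin -0.0008
```

>>> {"op": "arm_command", "data": {"series": [[[0.4,0.02,0,0,45],[0.8,0.02,0,0,45],[0.97,0.02,0,0,45],[1.0,0.02,0,0,45],[1.0,0.02,0,0,45]]]}}

```text
clock: 5.63
eef_pos: [0.4352, -0.3065, 0.0469]
orientation: [-0.094, 1.569, 0.094]
ft_force: [-0.2, 0.2, 1.1]
gripper_width: 0.0451
```

>>> {"op": "arm_command", "data": {"series": [[[0.05,0,0,0,45],[0.1,0,0,0,45],[0.1,0,0,0,45]]]}}

```text
clock: 5.88
eef_pos: [0.4351, -0.3064, 0.0373]
orientation: [-0.095, 1.568, 0.094]
ft_force: [-0.5, 0.7, -0.2]
gripper_width: 0.0455
```

```bash
python3 shot.py w4; python3 -c "
from h import *
to((0.4362,-0.3076,0.038),6.97)"
```

```text
clock 5.93 tcp [ 0.435  -0.3063  0.0374] jawaz 6.89 tilt 0.07 F [-0.1  0.2 -0.7] w 0.0448
shift [-0.006 -0.014  0.01 ] spin -0.0009
```

View pics/w4.png

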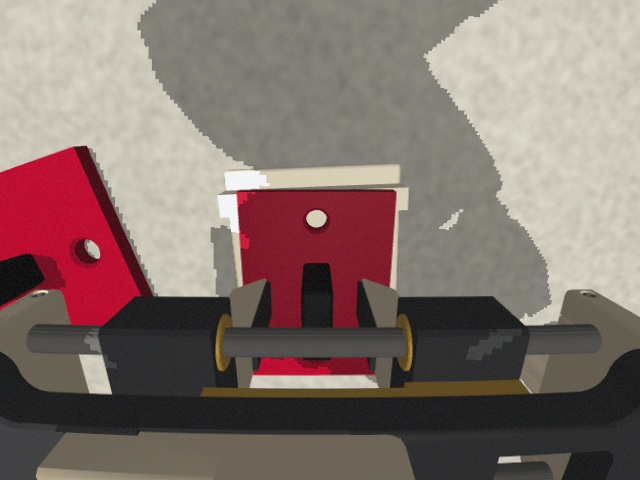

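>>> {"op": "arm_command", "data": {"series": [[[0,-0.01,0.01,0,10],[0,-0.01,0.01,0,5],[0,-0.01,0.01,0,5],[0,-0.01,0.01,0,5],[0,-0.01,0.01,0,5]]], "force": 30}}

```text
clock: 6.35
eef_pos: [0.4358, -0.3069, 0.0368]
orientation: [-0.094, 1.569, 0.094]
ft_force: [0.5, -0.5, 1.0]
gripper_width: 0.0163
```

>>> {"op": "arm_command", "data": {"series": [[[0,0,0,0,5],[0,0,0,0,5],[-0.05,0,0,0,5],[-0.1,0,0,0,5]]]}}

```text
clock: 6.68
eef_pos: [0.4353, -0.3064, 0.0464]
orientation: [-0.093, 1.57, 0.096]
ft_force: [0.4, 0.4, -3.8]
gripper_width: 0.0137
```

>>> {"op": "arm_command", "data": {"series": [[[-0.3,0,0,0,5],[-0.6,0,0,0,5],[-0.8,0,0,0,5],[-0.9,0,0,0,5]]]}}

```text
clock: 7.02
eef_pos: [0.4366, -0.3076, 0.1397]
orientation: [-0.097, 1.566, 0.092]
ft_force: [-0.4, 0.1, -2.8]
gripper_width: 0.0136
```

```bash
python3 shot.py w5; python3 -c "
from h import *
to((0.441,-0.040,0.20),-6.3)"
```

```text
clock 7.07 tcp [ 0.4369 -0.3079  0.1403] jawaz 6.9 tilt 0.31 F [ 1.2 -1.4 -1.1] w 0.0138
shift [-0.607  2.652  0.365] spin 0.1466
```

View pics/w5.png

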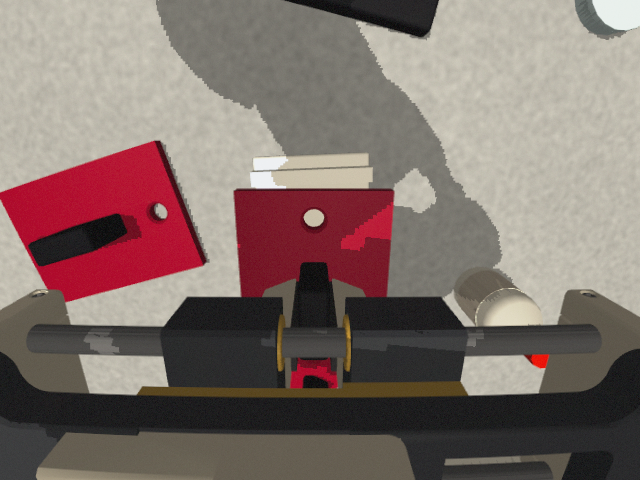

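>>> {"op": "arm_command", "data": {"series": [[[-0.1,0.3,0,0.03,5],[-0.2,0.6,0.1,0.07,5],[-0.2,0.9,0.1,0.11,5],[-0.2,1.0,0.14,0.147,5]]]}}

```text
clock: 7.4
eef_pos: [0.4359, -0.202, 0.1557]
orientation: [0.091, 1.572, -0.086]
ft_force: [-1.0, 0.8, -3.7]
gripper_width: 0.0141
```

```bash
python3 -c "
from h import *
to((0.441,-0.040,0.15),-6.3)"
```

```text
clock 7.4 tcp [ 0.4359 -0.202   0.1557] jawaz -6.44 tilt 0.26 F [-1.   0.8 -3.7] w 0.0141
shift [ 0.062  1.615 -0.131] spin -0.0016
```

>>> {"op": "arm_command", "data": {"series": [[[0,0.4,0,0,5],[0,0.8,-0.05,0,5],[0,1.0,-0.1,0,5]]]}}

```text
clock: 7.65
eef_pos: [0.4374, -0.1017, 0.1553]
orientation: [0.088, 1.572, -0.084]
ft_force: [-0.6, 0.1, -4.0]
gripper_width: 0.0139
```

>>> {"op": "arm_command", "data": {"series": [[[0,0.3,-0.04,0,5],[0,0.45,-0.04,0,5],[0,0.5,-0.04,0,5],[0,0.5,-0.04,0,5],[0,0.5,-0.04,0,5]]]}}

```text
clock: 8.07
eef_pos: [0.4402, -0.0556, 0.1562]
orientation: [0.086, 1.57, -0.087]
ft_force: [0.2, -0.2, -3.2]
gripper_width: 0.0133
```

```bash
python3 shot.py w6; python3 -c "
from h import *
to((0.441,-0.040,0.15),-6.3)"
```

```text
clock 8.12 tcp [ 0.4403 -0.056   0.1563] jawaz -6.36 tilt 0.04 F [ 0.6 -0.3 -4. ] w 0.014
shift [ 0.063  0.16  -0.01 ] spin -0.0007
```

View pics/w6.png

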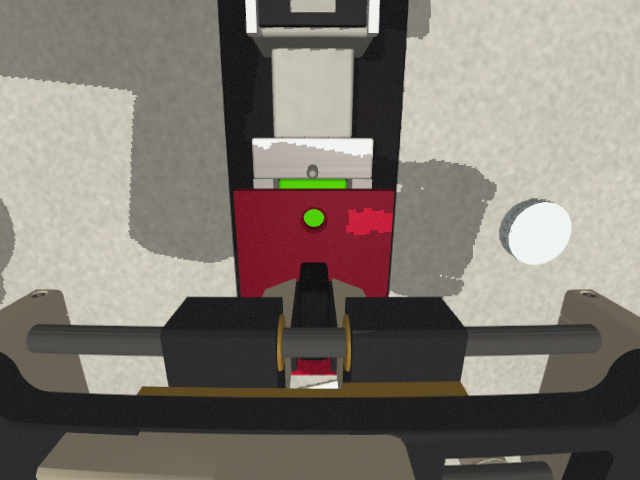

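```bash
python3 - <<'E'
import cv2
b=cv2.imread("pics/w6.png")[125:235,225:405]
cv2.imwrite("pics/w6c.png",cv2.resize(b,None,fx=4.4,fy=4.4,interpolation=cv2.INTER_CUBIC))
E
```

```text
(no output)
```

View pics/w6c.png

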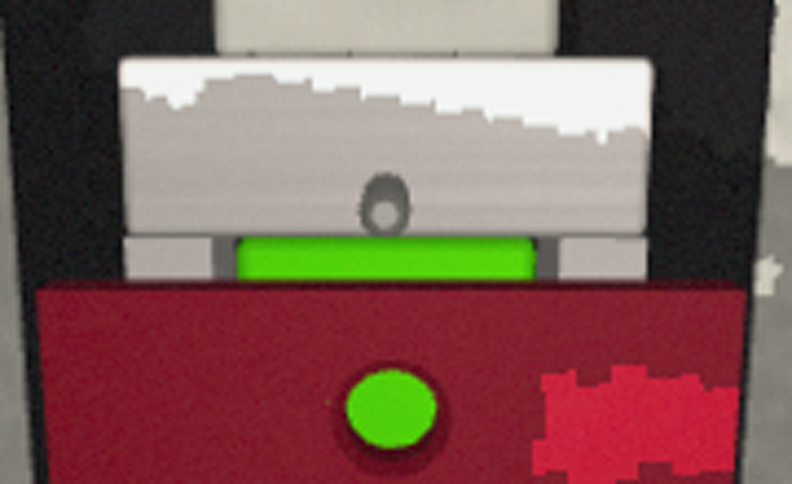

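```bash
python3 - <<'E'
from fit import *
np.set_printoptions(precision=4,suppress=True)
s=np.load("pics/w6.npy",allow_pickle=True).item()
f=lambda x,y:(225+(x+.5)/4.4-.5,125+(y+.5)/4.4-.5)
obs=[(s,f(119,59),(-.045,-.037,.06)),(s,f(653,59),(.045,-.037,.06)),(s,f(385,214),(0,-.06,.09))]
q,e=fit(obs,[.449,.0575,-.11,0],False);print(q,np.degrees(q[2]),e,"seat",W([*q,0],(0,-.1,.06)))
zt=s["eef_pos"][2]-.037+.030
for dz in (-.004,0,.004):
    L=[(s,f(37,290),(-.04,.055,zt+dz)),(s,f(747,290),(.04,.055,zt+dz)),(s,f(392,418),(0,.04,zt+dz))]
    q,e=fit(L,[.44,-.05,-.11,0],False);print(dz,q,np.degrees(q[2]),e)
M=R.from_rotvec(s["orientation"]).as_matrix();print(s["eef_pos"],M.round(4))
q,e=fit(L,[.44,-.05,-.11,0],True);print(q,e)
E
```

```text
[ 0.4516  0.0601 -0.111 ] -6.361032221619376 [[-0.6, -0.2], [0.6, -0.2], [0.0, 0.4]] seat [ 0.4405 -0.0393  0.06  ]
-0.004 [ 0.4396 -0.057  -0.1107] -6.339957305536021 [[2.3, 0.1], [-2.3, 0.1], [-0.0, -0.5]]
0 [ 0.4396 -0.0564 -0.1107] -6.3399368932739915 [[0.4, -0.1], [-0.4, -0.1], [-0.0, 0.1]]
0.004 [ 0.4397 -0.0557 -0.1107] -6.3399109319961315 [[-1.6, -0.2], [1.6, -0.2], [-0.0, 0.6]]
[ 0.4402 -0.0556  0.1562] [[-0.0009  0.1098  0.994 ]
 [-0.0001  0.994  -0.1098]
 [-1.     -0.0002 -0.0009]]
[ 0.4397 -0.0562 -0.1107 -0.0032] [[0.0, -0.1], [-0.0, -0.1], [-0.0, 0.2]]
```

>>> {"op": "arm_command", "data": {"series": [[[0.0,0.1,0,0,5],[0.2,0.171,-0.01,0,5],[0.45,0.171,-0.01,0,5],[0.47,0.171,-0.01,0,5],[0.47,0.171,-0.01,0,5]]]}}

```text
clock: 8.53
eef_pos: [0.4403, -0.0382, 0.1088]
orientation: [0.088, 1.572, -0.087]
ft_force: [0.7, -0.0, -3.1]
gripper_width: 0.0138
```

>>> {"op": "arm_command", "data": {"series": [[[0,0,0,0,5],[0,0,0,0,5]]]}}

```text
clock: 8.7
eef_pos: [0.4421, -0.0387, 0.1108]
orientation: [0.087, 1.567, -0.088]
ft_force: [-0.6, -0.5, -4.0]
gripper_width: 0.0139
```

```bash
python3 shot.py w7; python3 -c "
from h import *
to((0.4413,-0.0385,0.108),-6.3)
import cv2
b=cv2.imread('pics/w7.png')[125:305,205:425]
cv2.imwrite('pics/w7c.png',cv2.resize(b,None,fx=3.3,fy=3.3,interpolation=cv2.INTER_CUBIC))
"
```

```text
clock 8.75 tcp [ 0.4421 -0.0386  0.1108] jawaz -6.37 tilt 0.13 F [ 0.1 -0.9 -3.6] w 0.0133
shift [ 0.028  0.    -0.008] spin -0.0008
```

View pics/w7c.png

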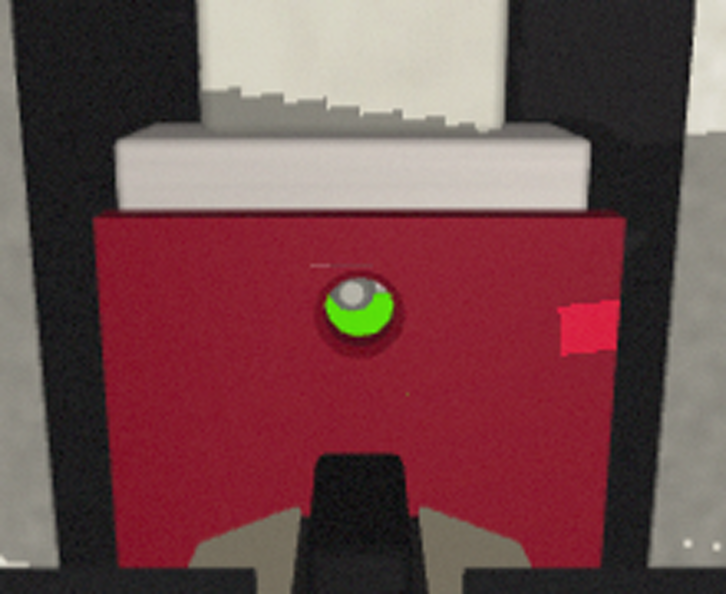

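```bash
python3 - <<'E'
from fit import *
np.set_printoptions(precision=4,suppress=True)
s=np.load("pics/w7.npy",allow_pickle=True).item()
f=lambda x,y:(205+(x+.5)/3.3-.5,125+(y+.5)/3.3-.5)
pin=atz("wrist",f(352,294),.09,s); zt=s["eef_pos"][2]-.037+.030
for z,p in ((zt,f(360,315)),(zt-.008,f(359,303))):
    h=atz("wrist",p,z,s); M=R.from_rotvec(s["orientation"]).as_matrix(); print(pin,h,"need tool",M.T@(pin-h)*1000)
obs=[(s,f(116,140),(-.045,-.037,.06)),(s,f(590,140),(.045,-.037,.06)),(s,f(352,294),(0,-.06,.09))]
q,e=fit(obs,[.449,.0575,-.11,0],False);print(np.degrees(q[2]),e,"seat",W([*q,0],(0,-.1,.06)))
L=[(s,f(94,214),(-.04,.055,zt)),(s,f(626,214),(.04,.055,zt)),(s,f(360,315),(0,.04,zt))]
q,e=fit(L,[.44,-.05,-.11,0],False);print(q,np.degrees(q[2]),e)
E
```

```text
[0.4449 0.0005 0.09  ] [0.4461 0.0001 0.1038] need tool [13.8296  0.1995 -1.3216]
[0.4449 0.0005 0.09  ] [0.446  0.0002 0.0958] need tool [ 5.8299  0.1719 -1.166 ]
-6.458994707332763 [[-1.1, -0.1], [0.9, -0.1], [0.1, 0.3]] seat [ 0.4404 -0.0395  0.06  ]
[ 0.4417 -0.0391 -0.1124] -6.439482385757762 [[0.3, 0.4], [-0.3, 0.4], [0.0, -0.9]]
```

>>> {"op": "arm_command", "data": {"series": [[[0,0.001,-0.012,0,5],[0.04,0.001,-0.012,0,5],[0.08,0.001,-0.012,0,5],[0.08,0.001,-0.012,0,5],[0.08,0.001,-0.012,0,5]]]}}

```text
clock: 9.17
eef_pos: [0.4398, -0.0379, 0.1014]
orientation: [0.087, 1.57, -0.087]
ft_force: [-0.6, 0.3, -2.6]
gripper_width: 0.014
```

```bash
python3 shot.py w8; python3 -c "
from h import *
to((0.4413,-0.0385,0.08),-6.3)
import cv2
b=cv2.imread('pics/w8.png')[125:305,205:425]
cv2.imwrite('pics/w8c.png',cv2.resize(b,None,fx=3.3,fy=3.3,interpolation=cv2.INTER_CUBIC))
"
```

```text
clock 9.22 tcp [ 0.4399 -0.0379  0.1016] jawaz -6.34 tilt 0.02 F [ 0.2 -0.7 -3.2] w 0.0137
shift [ 0.216 -0.004  0.014] spin -0.0004
```

View pics/w8c.png

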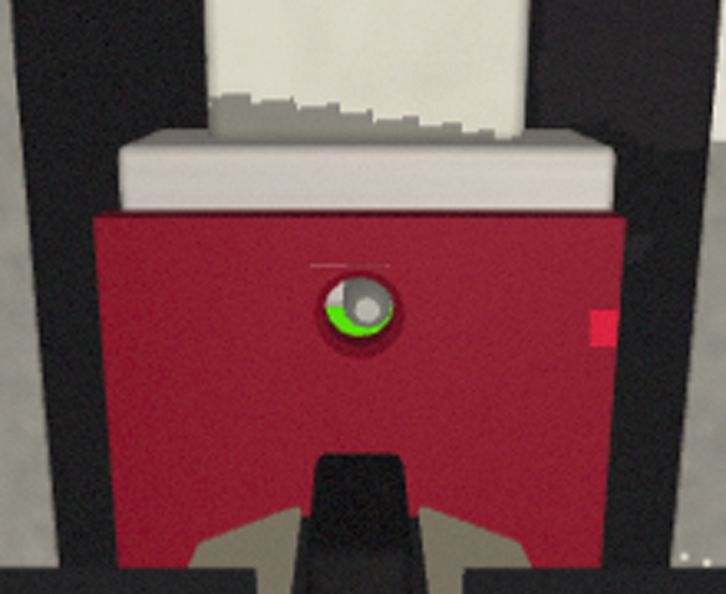

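```bash
cat > ph.py <<'E'
import sys
from fit import *
np.set_printoptions(precision=4,suppress=True)
nm=sys.argv[1];px,py,hx,hy=map(float,sys.argv[2:6])
s=np.load(f"pics/{nm}.npy",allow_pickle=True).item()
f=lambda x,y:(205+(x+.5)/3.3-.5,125+(y+.5)/3.3-.5)
pin=atz("wrist",f(px,py),.09,s); z=s["eef_pos"][2]-.015
h=atz("wrist",f(hx,hy),z,s); M=R.from_rotvec(s["orientation"]).as_matrix(); print(pin,h,"need tool mm",M.T@(pin-h)*1000)
E
python3 ph.py w8 366 309 359 303
python3 -c "
from h import *
for i in range(3):
  read_camera('wrist'); to((0.4413,-0.0385,0.08),-6.3)"
```

```text
[0.4447 0.0007 0.09  ] [0.4436 0.001  0.0864] need tool mm [-3.5796 -0.1369  1.1091]
clock 9.27 tcp [ 0.4401 -0.0379  0.1017] jawaz -6.34 tilt 0.01 F [ 0.3 -0.  -3.6] w 0.0139
shift [ 0.217 -0.004  0.013] spin -0.0004
clock 9.32 tcp [ 0.4401 -0.0379  0.1017] jawaz -6.34 tilt 0.01 F [ 0.2  0.4 -3.5] w 0.0138
shift [ 0.217 -0.004  0.012] spin -0.0004
clock 9.37 tcp [ 0.4401 -0.038   0.1018] jawaz -6.34 tilt 0.01 F [-0.6  1.3 -2.8] w 0.0141
shift [ 0.218 -0.004  0.012] spin -0.0004
```

>>> {"op": "arm_command", "data": {"series": [[[0,0,0.008,0,5],[0,0,0.008,0,5],[0,0,0.008,0,5]]]}}

```text
clock: 9.62
eef_pos: [0.4409, -0.038, 0.1017]
orientation: [0.087, 1.569, -0.087]
ft_force: [0.4, -0.3, -4.3]
gripper_width: 0.0136
```

```bash
python3 shot.py w9; python3 -c "
from h import *
to((0.4411,-0.0382,0.076),-6.3)
import cv2
b=cv2.imread('pics/w9.png')[125:305,205:425]
cv2.imwrite('pics/w9c.png',cv2.resize(b,None,fx=3.3,fy=3.3,interpolation=cv2.INTER_CUBIC))
"
```

```text
clock 9.67 tcp [ 0.4409 -0.038   0.1017] jawaz -6.34 tilt 0.01 F [-0.7  0.4 -3.8] w 0.0138
shift [ 0.257 -0.002  0.002] spin -0.0004
```

View pics/w9c.png

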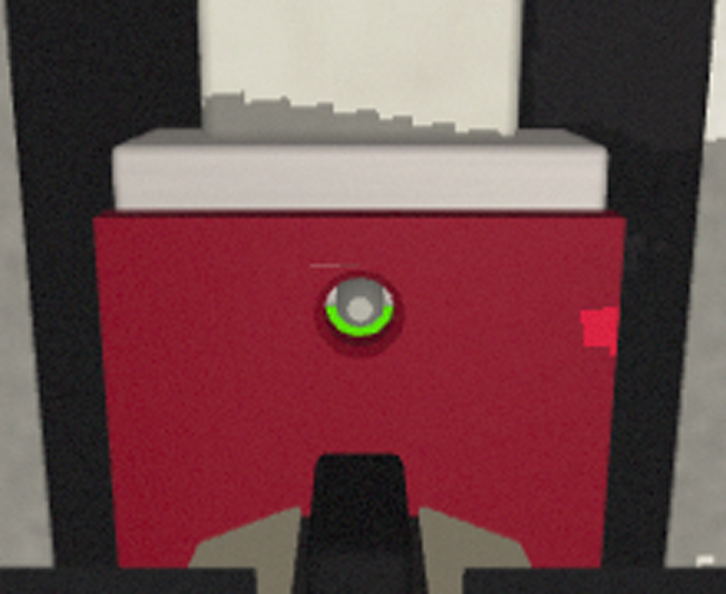

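>>> {"op": "arm_command", "data": {"series": [[[0.04,0,0,0,5],[0.08,0,0,0,5],[0.12,0,0,0,5],[0.16,0,0,0,5],[0.18,0,0,0,5]]]}}

```text
clock: 10.08
eef_pos: [0.4405, -0.0379, 0.0829]
orientation: [0.087, 1.57, -0.087]
ft_force: [0.3, 1.2, -3.2]
gripper_width: 0.014
```

```bash
python3 shot.py w10; python3 -c "
from h import *
to((0.4411,-0.0382,0.076),-6.3)
import cv2
b=cv2.imread('pics/w10.png')[125:305,205:425]
cv2.imwrite('pics/w10c.png',cv2.resize(b,None,fx=3.3,fy=3.3,interpolation=cv2.INTER_CUBIC))
"
```

```text
clock 10.13 tcp [ 0.4404 -0.0379  0.0828] jawaz -6.34 tilt 0.08 F [-0.7  0.4 -3.9] w 0.0136
shift [ 0.068 -0.002  0.008] spin -0.0004
```

View pics/w10c.png

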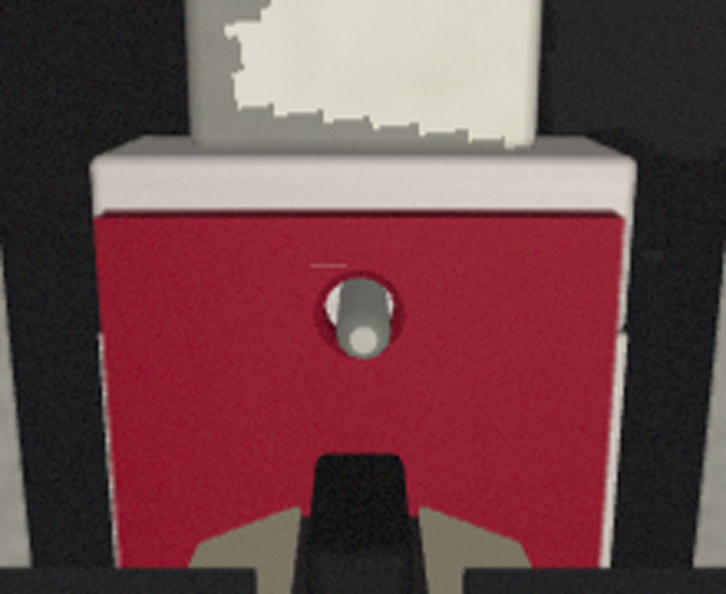

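>>> {"op": "arm_command", "data": {"series": [[[0.03,0,0.005,0,5],[0.05,0,0.005,0,5],[0.06,0,0.005,0,5],[0.07,0,0.005,0,5],[0.075,0,0.005,0,5]]]}}

```text
clock: 10.55
eef_pos: [0.4413, -0.0381, 0.0761]
orientation: [0.087, 1.569, -0.087]
ft_force: [-0.2, -0.4, -3.5]
gripper_width: 0.0139
```

>>> {"op": "arm_command", "data": {"series": [[[0.01,0,0,0,5],[0.01,0,0,0,5],[0.01,0,0,0,5]]]}}

```text
clock: 10.8
eef_pos: [0.4414, -0.0381, 0.0752]
orientation: [0.087, 1.569, -0.087]
ft_force: [0.3, 0.3, -3.3]
gripper_width: 0.0139
```

```bash
python3 shot.py w11; python3 -c "
from h import *
to((0.4411,-0.0382,0.076),-6.3)
import cv2
b=cv2.imread('pics/w11.png')[125:305,205:425]
cv2.imwrite('pics/w11c.png',cv2.resize(b,None,fx=3.3,fy=3.3,interpolation=cv2.INTER_CUBIC))
"
```

```text
clock 10.85 tcp [ 0.4414 -0.0381  0.0752] jawaz -6.34 tilt 0.01 F [ 0.3 -0.4 -3.5] w 0.014
shift [-0.008 -0.002 -0.003] spin -0.0004
```

View pics/w11c.png

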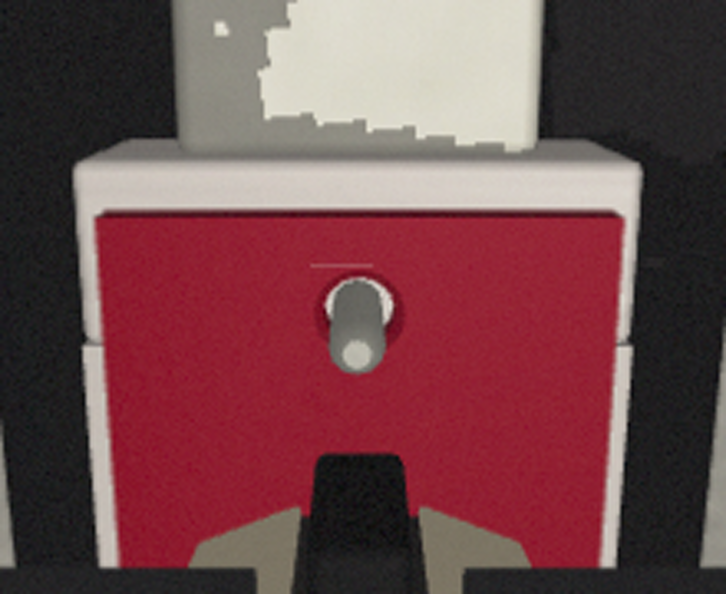

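>>> {"op": "arm_command", "data": {"series": [[[0.008,0,0,0,5],[0.016,0,0,0,5],[0.016,0,0,0,5]]]}}

```text
clock: 11.1
eef_pos: [0.4415, -0.0381, 0.0748]
orientation: [0.087, 1.568, -0.087]
ft_force: [-3.7, 0.5, 10.1]
gripper_width: 0.014
```

>>> {"op": "arm_command", "data": {"series": [[[0.008,0,0,0,5],[0.016,0,0,0,5],[0.016,0,0,0,5]]]}}

```text
clock: 11.35
eef_pos: [0.4415, -0.0381, 0.0747]
orientation: [0.086, 1.567, -0.087]
ft_force: [-10.5, 1.2, 30.9]
gripper_width: 0.0138
```

>>> {"op": "arm_command", "data": {"series": [[[-0.01,0,0,0,5],[-0.02,0,0,0,5],[-0.02,0,0,0,5]]]}}

```text
clock: 11.6
eef_pos: [0.4416, -0.0381, 0.0748]
orientation: [0.087, 1.568, -0.087]
ft_force: [-2.5, 0.2, 9.7]
gripper_width: 0.0138
```

>>> {"op": "arm_command", "data": {"series": [[[0,0,0,0,45],[0,0,0,0,45],[0,0,0,0,45],[0,0,0,0,45],[0,0,0,0,45]]]}}

```text
clock: 12.02
eef_pos: [0.4414, -0.0381, 0.0739]
orientation: [0.087, 1.569, -0.087]
ft_force: [-0.2, 0.3, 0.5]
gripper_width: 0.0416
```

>>> {"op": "arm_command", "data": {"series": [[[-0.2,0,0,0,45],[-0.5,0,0,0,45],[-0.8,0,0,0,45],[-1,0,0,0,45]]]}}

```text
clock: 12.35
eef_pos: [0.442, -0.0382, 0.1763]
orientation: [0.087, 1.567, -0.087]
ft_force: [0.2, 0.0, -0.1]
gripper_width: 0.0449
```

>>> {"op": "arm_command", "data": {"series": [[[-0.3,0,0,0,45],[-0.6,0,0,0,45],[-0.9,0,0,0,45],[-1,0,0,0,45]]]}}

```text
clock: 12.68
eef_pos: [0.4428, -0.0384, 0.2782]
orientation: [0.086, 1.562, -0.088]
ft_force: [0.6, -0.8, -0.3]
gripper_width: 0.0453
```

```bash
python3 shot.py w12 lid seat; python3 - <<'E'
from h import *
to((0.4411,-0.0382,0.076),-6.3)
im=read_camera("scene")[:,:,::-1];cv2.imwrite("pics/s12.png",cv2.resize(im[140:300,270:470],(750,600),interpolation=cv2.INTER_CUBIC))
E
```

```text
lid 0.74 [ 0.4411 -0.0404  0.0566] [311. 210.]
seat 0.72 [ 0.4408 -0.0355  0.0566] [311. 206.]
clock 12.83 tcp [ 0.4415 -0.0381  0.2742] jawaz -6.34 tilt 0.08 F [-0.2 -0.1 -0.9] w 0.0452
shift [ 1.982e+00 -1.000e-03 -6.000e-03] spin -0.0004
```

View pics/w12.png

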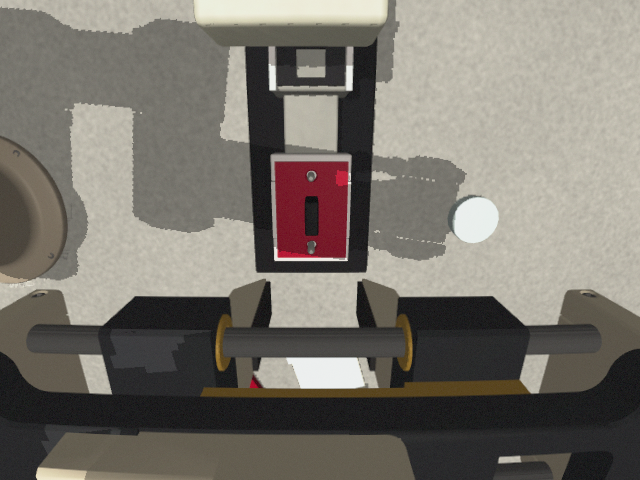

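View pics/s12.png

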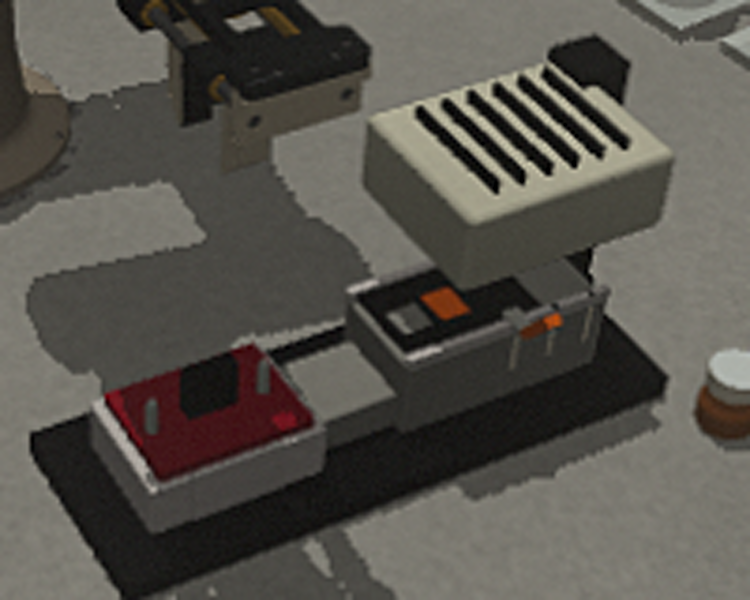

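>>> {"op": "arm_command", "data": {"series": [[[-0.1,-0.03,-0.4,0,20],[-0.2,-0.03,-0.8,0,20],[-0.2,-0.03,-1,0,20],[-0.2,-0.03,-1,0,20]]]}}

```text
clock: 13.22
eef_pos: [0.338, -0.0292, 0.2928]
orientation: [0.088, 1.572, -0.086]
ft_force: [0.4, 0.4, -0.1]
gripper_width: 0.0235
```

```bash
python3 -c "
from h import *
print(sense()['joint_positions'].round(3)); to((0.4,-0.04,0.276),-6.3)"
```

```text
[-0.313 -0.064  1.824 -0.     1.385 -0.202]
clock 13.22 tcp [ 0.338  -0.0292  0.2928] jawaz -6.35 tilt 0.2 F [ 0.4  0.4 -0.1] w 0.0235
shift [ 0.166 -0.039  0.629] spin -0.0005
```

```bash
python3 - <<'E'
from h import *
s=sense();M=R.from_rotvec(s["orientation"]).as_matrix();p=s["eef_pos"]
im=read_camera("scene")[:,:,::-1].copy()
def d(P,c,n="scene"):
    return proj(n,p+M@np.array(P))[0]
pts={"tcp":(0,0,0),"y+":(-.066,.0375,0),"y-":(-.066,-.0375,0)}
ctr=d((-.06,0,0),0)
x0,y0=int(ctr[0])-70,int(ctr[1])-60
c=cv2.resize(im[y0:y0+110,x0:x0+140],None,fx=5.6,fy=5.4,interpolation=cv2.INTER_CUBIC)
def q(P): a=d(P,0); return (int((a[0]-x0)*5.6),int((a[1]-y0)*5.4))
for z in (-.095,.095):
  for x in (-.066,-.16):
    cv2.polylines(c,[np.array([q((x,-.0375,z)),q((x,.0375,z))])],False,(0,255,255) if z<0 else (255,255,0),1)
for x in (-.066,-.16):
  for y in (-.0375,.0375):
    cv2.line(c,q((x,y,-.095)),q((x,y,.095)),(0,255,0),1)
cv2.circle(c,q((0,0,0)),3,(0,0,255),-1)
cv2.line(c,q((0,-.0095,.012)),q((0,.0095,.012)),(255,0,255),2)
cv2.imwrite("pics/g1.png",c[:600,:800]);print(c.shape,ctr)
E
```

```text
(594, 784, 3) [304.57469305 123.46880938]
```

View pics/g1.png

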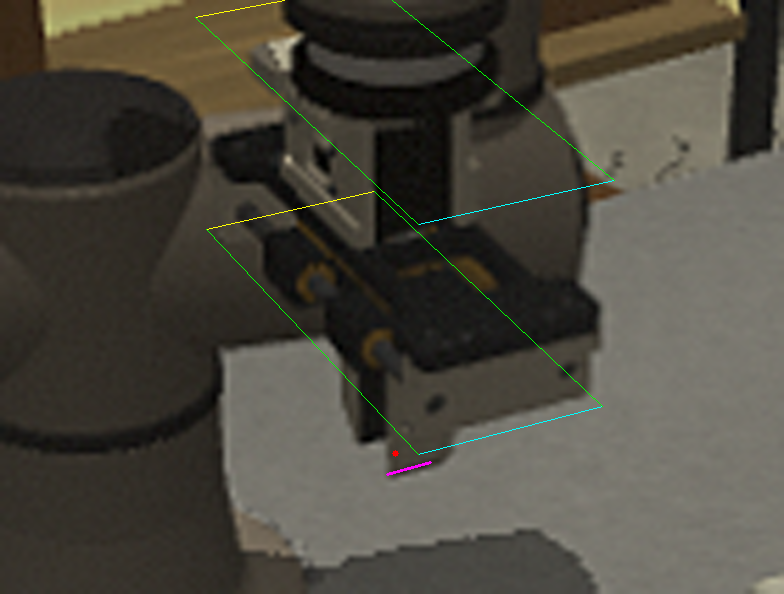

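```bash
python3 - <<'E'
from fit import *
np.set_printoptions(precision=4,suppress=True)
q=[.4518,.0599,-.1105,0]
def rig(P):
    d=np.array(P[:2])-q[:2];c,s=np.cos(q[2]),np.sin(q[2]);return np.array([c*d[0]+s*d[1],-s*d[0]+c*d[1],P[2]])
f=lambda x,y:(110+(x+.5)/3.2-.5,180+(y+.5)/3.2-.5)
for n,(x,y) in {"farL":(112,58),"farR":(376,86),"nearR":(352,288),"nearL":(98,262)}.items(): print(n,rig(atz("top",f(x,y),.208)))
for n,(x,y) in {"seat chk rim":(535,128),"r2":(718,147),"r3":(704,278),"r4":(522,258)}.items(): print(n,rig(atz("top",f(x,y),.06)))
print("tab top", rig(atz("top",f(307,52),.115)))
# fit lamp xy in top and scene(b1: x4 crop 270,140)
g=lambda x,y:(270+(x+.5)/4-.5,140+(y+.5)/4-.5)
for n,(x,y,z) in {"scene NR bottom corner":(495,308,.14),"NRtop":(505,238,.208),"far right top":(718,160,.208),"leftTop":(395,125,.208)}.items(): print(n,rig(atz("scene",g(x,y),z)))
s1=np.load("pics/w1.npy",allow_pickle=True).item()
print("w1", rig(atz("wrist",(279,80),.208,s1)),rig(atz("wrist",(418,113),.208,s1)))
print("w1 tab",rig(atz("wrist",(435,70),.11,s1)))
E
```

```text
farL [0.0478 0.2011 0.208 ]
farR [0.0479 0.0444 0.208 ]
nearR [-0.0715  0.0447  0.208 ]
nearL [-0.0723  0.1946  0.208 ]
seat chk rim [ 0.0446 -0.0391  0.06  ]
r2 [ 0.0449 -0.1635  0.06  ]
r3 [-0.044  -0.1634  0.06  ]
r4 [-0.0437 -0.0401  0.06  ]
tab top [0.0736 0.1081 0.115 ]
scene NR bottom corner [0.0427 0.058  0.14  ]
NRtop [0.058  0.0454 0.208 ]
far right top [0.0526 0.2009 0.208 ]
leftTop [-0.0614  0.0469  0.208 ]
w1 [-0.0665  0.0466  0.208 ] [0.0444 0.0515 0.208 ]
w1 tab [0.074  0.1103 0.11  ]
```

>>> {"op": "arm_command", "data": {"series": [[[0,0.1,0.2,0.079,20],[0,0.2,0.5,0.158,10],[0,0.3,0.8,0.237,5],[0,0.3,1,0.316,5],[0,0.3,1,0.395,5]]]}}

```text
clock: 13.68
eef_pos: [0.4479, -0.0112, 0.2917]
orientation: [0.576, 1.495, -0.576]
ft_force: [-1.0, 0.3, -0.5]
gripper_width: 0.0054
```

>>> {"op": "arm_command", "data": {"series": [[[0,0,0,0.079,5],[0,0,0,0.158,5],[0,0,0,0.237,5],[0,0,0,0.316,5],[0,0,0,0.395,5]]]}}

```text
clock: 14.1
eef_pos: [0.4449, -0.0112, 0.2922]
orientation: [1.05, 1.305, -1.052]
ft_force: [0.1, -0.3, 0.2]
gripper_width: 0.0047
```

>>> {"op": "arm_command", "data": {"series": [[[0,0,0,0.079,0],[0,0,0,0.158,0],[0,0,0,0.21,0],[0,0,0,0.21,0]]]}}

```text
clock: 14.43
eef_pos: [0.4448, -0.0113, 0.2924]
orientation: [1.292, 1.156, -1.294]
ft_force: [0.4, -0.1, 0.4]
gripper_width: 0.0004
```

```bash
python3 -c "
from h import *
print(sense()['joint_positions'].round(3)); to((0.5468,0.0091,0.20),-96.36)"
```

```text
[-0.198  0.146  1.603  0.     1.395  1.486]
clock 14.43 tcp [ 0.4448 -0.0113  0.2924] jawaz -96.5 tilt 0.15 F [ 0.4 -0.1  0.4] w 0.0004
shift [ 0.921  0.993 -0.317] spin -0.0016
```

>>> {"op": "arm_command", "data": {"series": [[[0,0.4,-0.1,0,0],[0,0.8,-0.25,-0.002,0],[0.1,1.0,-0.3,-0.002,0],[0.4,1.0,-0.3,-0.002,0],[0.4,1.0,-0.3,-0.002,0]]]}}

```text
clock: 14.85
eef_pos: [0.5456, 0.0081, 0.2472]
orientation: [1.281, 1.167, -1.294]
ft_force: [-0.7, -0.1, -1.5]
gripper_width: 0.0005
```

```bash
python3 shot.py t1 tab lamp; python3 -c "
from h import *
print(sense()['joint_positions'].round(3)); to((0.5468,0.0091,0.20),-96.36)"
```

```text
tab 0.63 [0.5229 0.1597 0.0995] [163. 261.]
[-0.126  0.364  1.415  0.     1.364  1.551]
clock 15.0 tcp [0.5469 0.0075 0.2541] jawaz -96.09 tilt 0.06 F [ 0.4 -0.4  0.5] w 0.0003
shift [ 0.541 -0.002 -0.016] spin 0.003
```

View pics/t1.png

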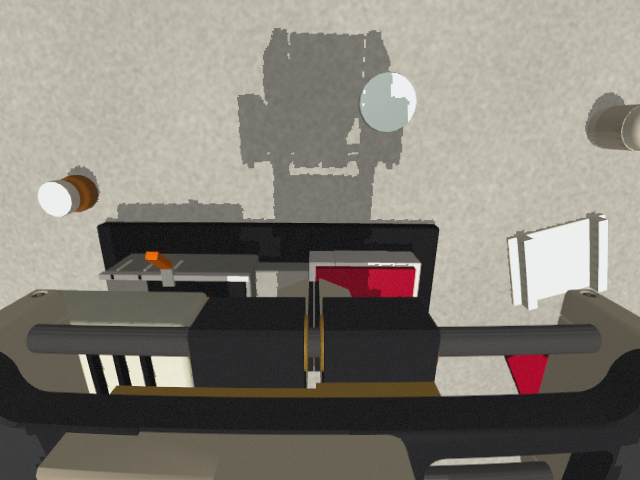

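>>> {"op": "arm_command", "data": {"series": [[[0.3,0,0,0,0],[0.6,0,0,0,0],[0.9,0,0,0,0],[1.0,0,0,0,0]]]}}

```text
clock: 15.33
eef_pos: [0.5454, 0.0075, 0.1521]
orientation: [1.286, 1.159, -1.29]
ft_force: [-1.0, 0.7, 0.0]
gripper_width: 0.0003
```

>>> {"op": "arm_command", "data": {"series": [[[0.25,0,0,0,0],[0.5,0,0,0,0],[0.7,0,0,0,0],[0.75,0,0,0,0]]]}}

```text
clock: 15.67
eef_pos: [0.5463, 0.0074, 0.0781]
orientation: [1.287, 1.158, -1.289]
ft_force: [0.3, -0.1, -0.2]
gripper_width: -0.0
```

```bash
python3 shot.py t2; cat > ck.py <<'E'
from h import *
s=sense();q=[.4518,.0599,-.1105]
d=s["eef_pos"][:2]-q[:2];c,sn=np.cos(q[2]),np.sin(q[2])
print(s["clock"],"rig",(c*d[0]+sn*d[1]).round(4),(-sn*d[0]+c*d[1]).round(4),s["eef_pos"][2].round(4),"F",s["ft_force"].round(1))
im=read_camera("scene")[:,:,::-1]
import sys
x,y=int(sys.argv[2]),int(sys.argv[3])
cv2.imwrite(f"pics/{sys.argv[1]}.png",cv2.resize(im[y:y+150,x:x+200],(800,600),interpolation=cv2.INTER_CUBIC))
E
python3 ck.py t2s 300 130
```

```text
15.7167 rig 0.1 -0.0417 0.0785 F [-0.6  0.  -0.8]
```

View pics/t2s.png

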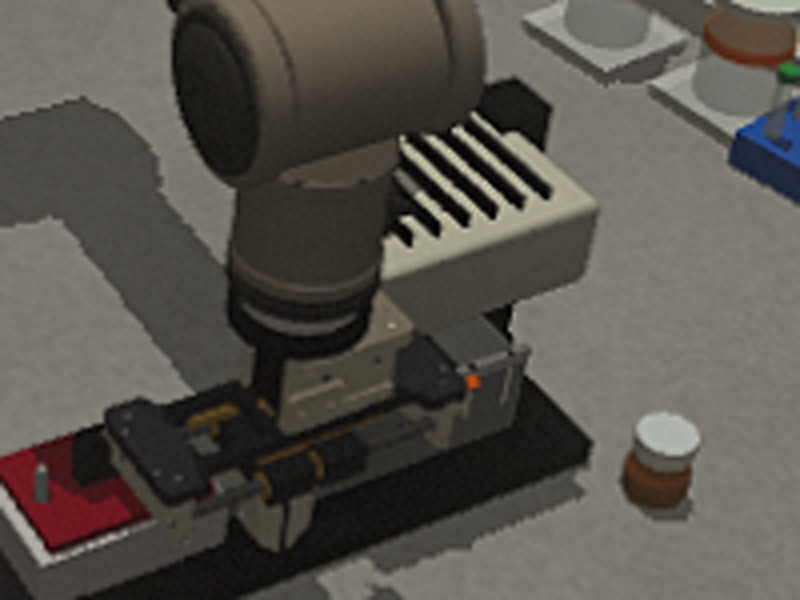

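View pics/t2.png

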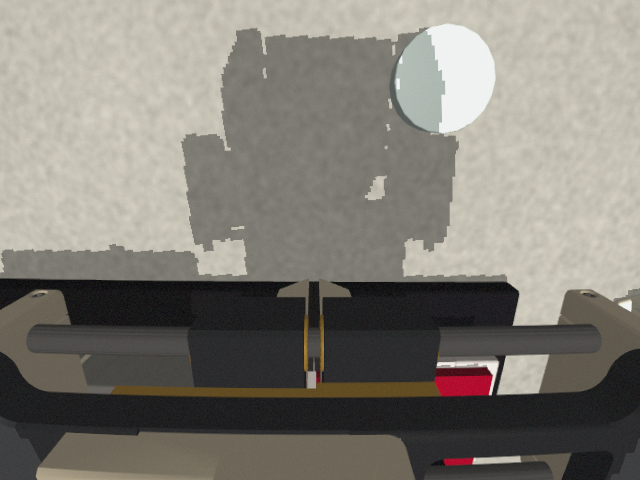

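>>> {"op": "arm_command", "data": {"series": [[[0.2,0,0,0,0],[0.35,0,0,0,0],[0.4,0,0,0,0],[0.4,0,0,0,0]]]}}

```text
clock: 16.1
eef_pos: [0.5475, 0.0074, 0.0398]
orientation: [1.288, 1.156, -1.287]
ft_force: [-0.2, 0.2, 0.9]
gripper_width: 0.0008
```

>>> {"op": "arm_command", "data": {"series": [[[0,0,-0.1,0,0],[0,0,-0.2,0,0],[0,0,-0.3,0,0],[0,0,-0.4,0,0],[0,0,-0.4,0,0]]]}}

```text
clock: 16.52
eef_pos: [0.5517, 0.0497, 0.0396]
orientation: [1.287, 1.157, -1.285]
ft_force: [-0.5, -0.6, 0.9]
gripper_width: 0.0005
```

```bash
python3 ck.py t3s 330 150
```

```text
16.5167 rig 0.1004 0.0009 0.0396 F [-0.5 -0.6  0.9]
```

View pics/t3s.png

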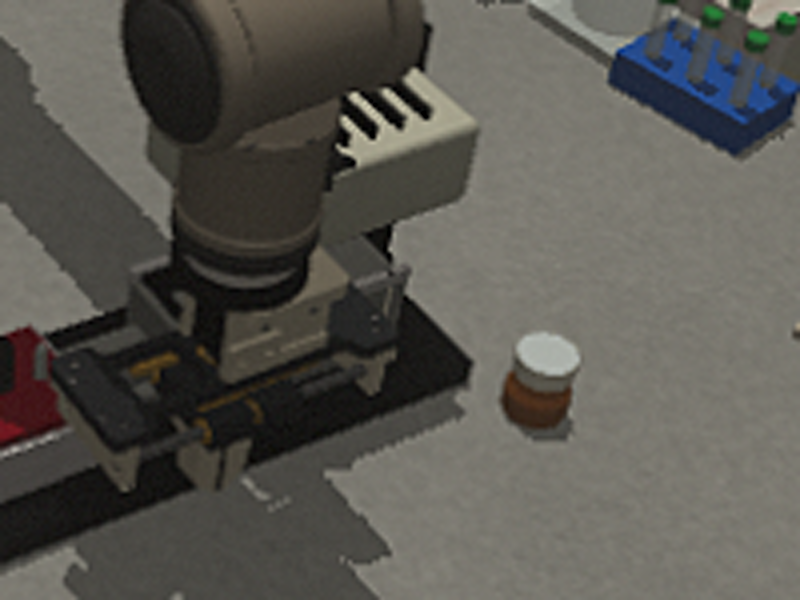

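>>> {"op": "arm_command", "data": {"series": [[[0,0,-0.02,0,0],[0,0,-0.04,0,0],[0,0,-0.06,0,0],[0,0,-0.08,0,0],[0,0,-0.1,0,0]]]}}

```text
clock: 16.98
eef_pos: [0.5524, 0.0572, 0.039]
orientation: [1.288, 1.156, -1.288]
ft_force: [0.2, 0.5, -0.6]
gripper_width: 0.0004
```

>>> {"op": "arm_command", "data": {"series": [[[0,0,-0.02,0,0],[0,0,-0.03,0,0],[0,0,-0.04,0,0],[0,0,-0.04,0,0]]]}}

```text
clock: 17.32
eef_pos: [0.5528, 0.0614, 0.039]
orientation: [1.288, 1.157, -1.288]
ft_force: [-0.8, 0.8, 0.2]
gripper_width: 0.0004
```

```bash
python3 ck.py t4s 330 150; python3 shot.py t4; python3 - <<'E'
from h import *
im=read_camera("top")[:,:,::-1];cv2.imwrite("pics/t4t.png",cv2.resize(im[150:270,110:270],(800,600),interpolation=cv2.INTER_CUBIC))
E
```

```text
17.3167 rig 0.1002 0.0126 0.039 F [-0.8  0.8  0.2]
```

View pics/t4s.png

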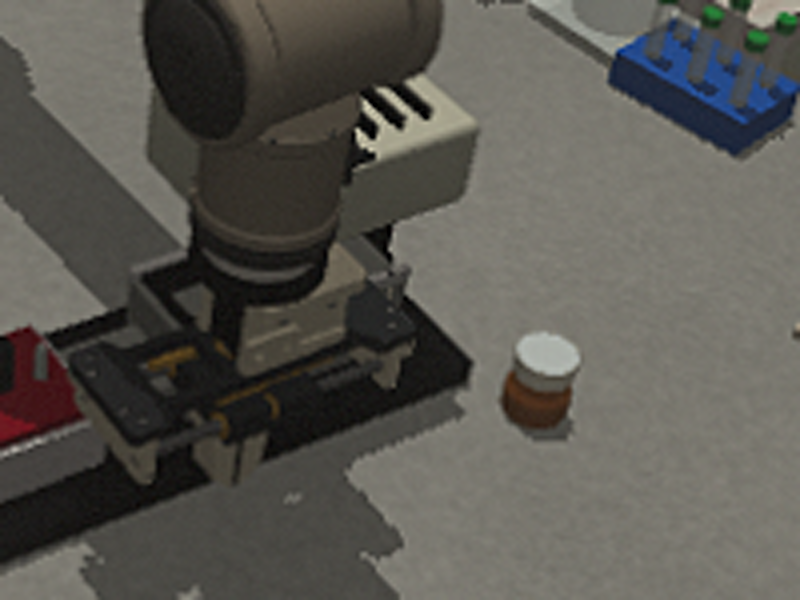

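View pics/t4t.png

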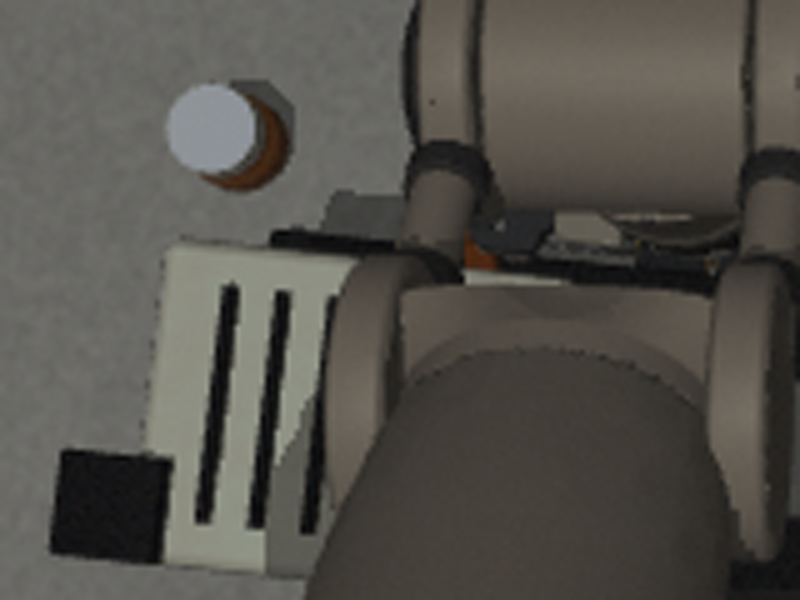

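View pics/t4.png

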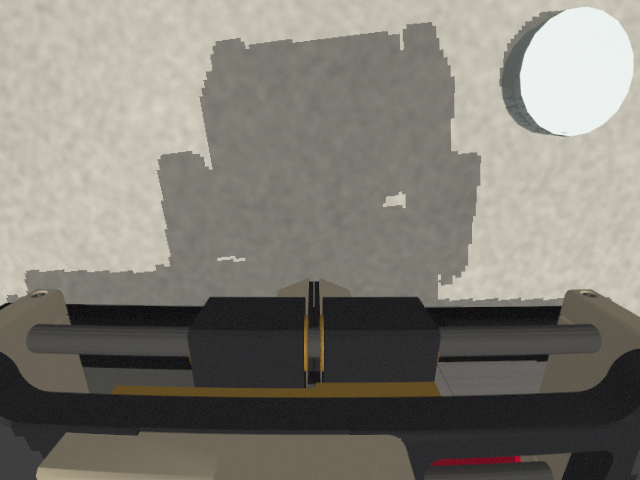

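>>> {"op": "arm_command", "data": {"series": [[[0,0,-0.02,0,0],[0,0,-0.04,0,0],[0,0,-0.04,0,0]]]}}

```text
clock: 17.72
eef_pos: [0.5533, 0.0656, 0.039]
orientation: [1.288, 1.157, -1.288]
ft_force: [-0.2, -1.1, -0.1]
gripper_width: -0.0
```

>>> {"op": "arm_command", "data": {"series": [[[0,0,-0.02,0,0],[0,0,-0.04,0,0],[0,0,-0.04,0,0]]]}}

```text
clock: 17.97
eef_pos: [0.5537, 0.0693, 0.0391]
orientation: [1.288, 1.156, -1.288]
ft_force: [-0.6, -1.8, -0.0]
gripper_width: 0.0002
```

```bash
python3 ck.py t5s 330 150; python3 - <<'E'
from h import *
im=read_camera("top")[:,:,::-1];cv2.imwrite("pics/t5t.png",cv2.resize(im[170:230,180:260],(800,600),interpolation=cv2.INTER_CUBIC))
E
```

```text
17.9667 rig 0.1003 0.0206 0.0391 F [-0.6 -1.8 -0. ]
```

View pics/t5t.png

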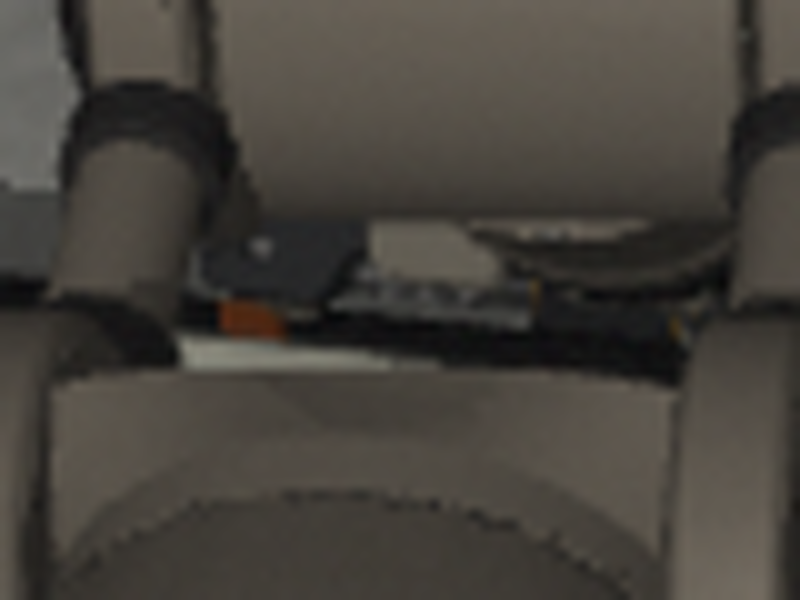

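>>> {"op": "arm_command", "data": {"series": [[[0,0,-0.02,0,0],[0,0,-0.04,0,0],[0,0,-0.04,0,0]]]}}

```text
clock: 18.32
eef_pos: [0.5542, 0.0729, 0.0391]
orientation: [1.287, 1.156, -1.288]
ft_force: [-0.9, -5.1, 0.5]
gripper_width: 0.0005
```

>>> {"op": "arm_command", "data": {"series": [[[0,0,-0.02,0,0],[0,0,-0.03,0,0],[0,0,-0.03,0,0]]]}}

```text
clock: 18.57
eef_pos: [0.5544, 0.0756, 0.0391]
orientation: [1.287, 1.156, -1.288]
ft_force: [-0.2, -5.1, 1.1]
gripper_width: 0.0005
```

```bash
python3 ck.py t6s 330 150; python3 - <<'E'
from h import *
im=read_camera("top")[:,:,::-1];cv2.imwrite("pics/t6t.png",cv2.resize(im[170:230,180:260],(800,600),interpolation=cv2.INTER_CUBIC))
E
```

```text
18.5667 rig 0.1003 0.027 0.0391 F [-0.2 -5.1  1.1]
```

View pics/t6t.png

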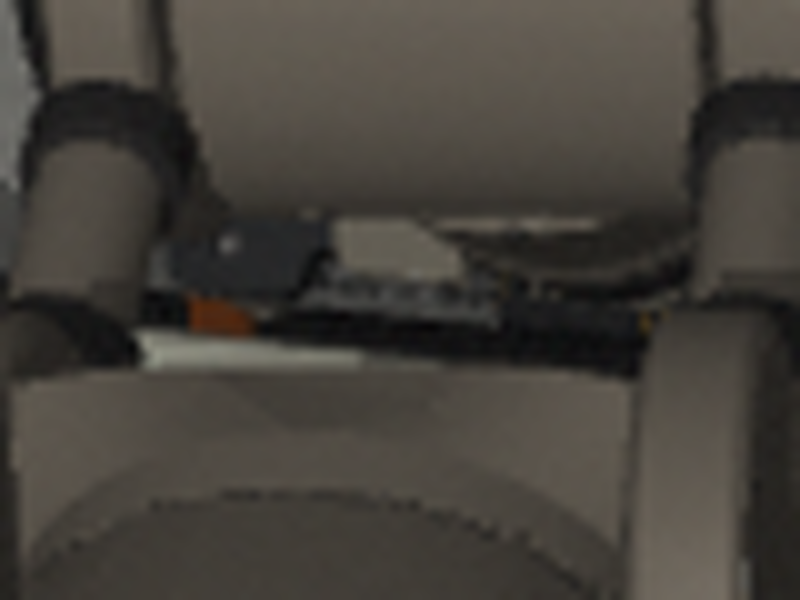

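>>> {"op": "arm_command", "data": {"series": [[[0,0,-0.02,0,0],[0,0,-0.04,0,0],[0,0,-0.04,0,0]]]}}

```text
clock: 18.92
eef_pos: [0.5549, 0.0801, 0.0391]
orientation: [1.288, 1.156, -1.288]
ft_force: [-1.3, -3.8, 0.7]
gripper_width: 0.0003
```

>>> {"op": "arm_command", "data": {"series": [[[0,0,-0.02,0,0],[0,0,-0.02,0,0],[0,0,-0.02,0,0]]]}}

```text
clock: 19.17
eef_pos: [0.555, 0.0827, 0.039]
orientation: [1.288, 1.157, -1.288]
ft_force: [-0.4, 1.1, -1.0]
gripper_width: 0.0004
```

```bash
python3 ck.py t7s 330 150; python3 - <<'E'
from h import *
im=read_camera("top")[:,:,::-1];cv2.imwrite("pics/t7t.png",cv2.resize(im[170:230,180:260],(800,600),interpolation=cv2.INTER_CUBIC))
E
```

```text
19.1667 rig 0.1001 0.034 0.039 F [-0.4  1.1 -1. ]
```

View pics/t7t.png

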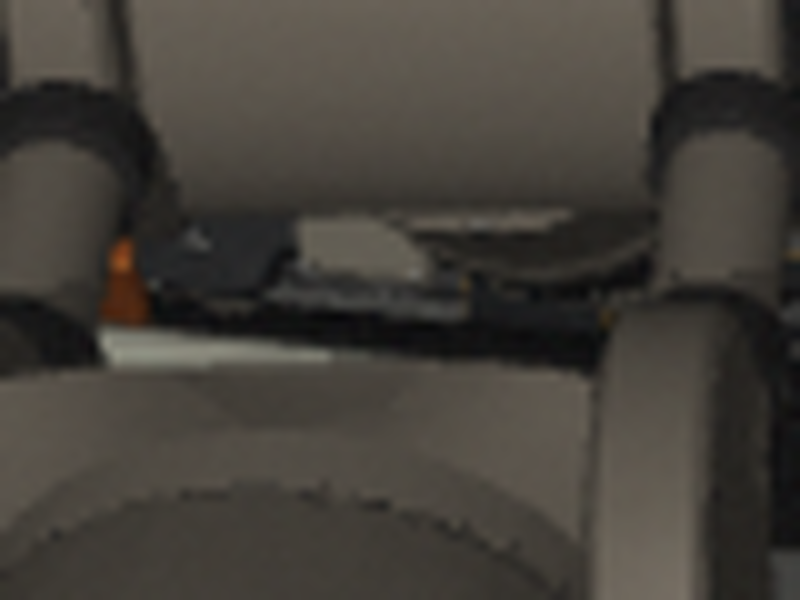

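>>> {"op": "arm_command", "data": {"series": [[[0,0,0.2,0,0],[0,0,0.5,0,0],[0,0,0.8,0,0],[0,0,0.9,0,0]]]}}

```text
clock: 19.6
eef_pos: [0.5452, -0.0101, 0.039]
orientation: [1.289, 1.155, -1.289]
ft_force: [0.4, -0.2, -0.3]
gripper_width: 0.0003
```

>>> {"op": "arm_command", "data": {"series": [[[-0.3,0,0,0,0],[-0.6,0,0,0,0],[-0.9,0,0,0,0],[-1,0,0,0,0]]]}}

```text
clock: 19.93
eef_pos: [0.5475, -0.0073, 0.1433]
orientation: [1.291, 1.151, -1.283]
ft_force: [0.9, -0.1, 1.1]
gripper_width: 0.0004
```

>>> {"op": "arm_command", "data": {"series": [[[-0.3,0.1,0,0,0],[-0.6,0.2,0,0,0],[-0.9,0.3,0,0,0],[-1,0.3,0,0,0]]]}}

```text
clock: 20.27
eef_pos: [0.5781, -0.0105, 0.2432]
orientation: [1.291, 1.151, -1.282]
ft_force: [0.4, 0.5, 0.3]
gripper_width: 0.0004
```

```bash
python3 shot.py t8 tab; python3 ck.py t8s 290 140; python3 - <<'E'
from h import *
im=read_camera("top")[:,:,::-1];cv2.imwrite("pics/t8t.png",cv2.resize(im[160:280,110:360],(800,384),interpolation=cv2.INTER_CUBIC))
q=[.4518,.0599,-.1105]
for n in ["scene","top"]:
    if n=="scene": read_camera(n)
    Rc,t=pose(n)
    for d in spot_point(n,"tab")[:3]:
        p=Rc@np.array(d["point"])+t;e=p[:2]-q[:2];c,s=np.cos(q[2]),np.sin(q[2]);print(n,d["confidence"],p,"rig",c*e[0]+s*e[1],-s*e[0]+c*e[1])
E
```

```text
tab 0.8 [0.5282 0.1882 0.1018] [123. 296.]
tab 0.56 [ 0.435  -0.305   0.0006] [540. 289.]
20.3667 rig 0.1313 -0.056 0.2405 F [ 0.5  0.3 -0.2]
scene 0.69 [0.52930487 0.19457752 0.10343401] rig 0.06218057513622057 0.1424030057017073
top 0.49 [0.5311229  0.19070273 0.10336704] rig 0.06441480897578136 0.13875233088540553
```

View pics/t8.png

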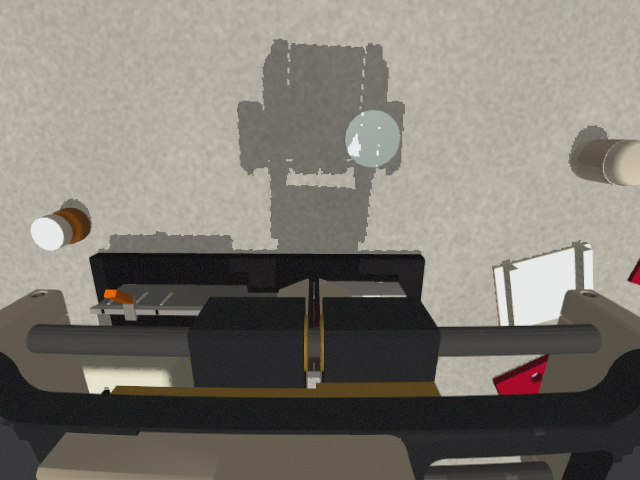

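View pics/t8s.png

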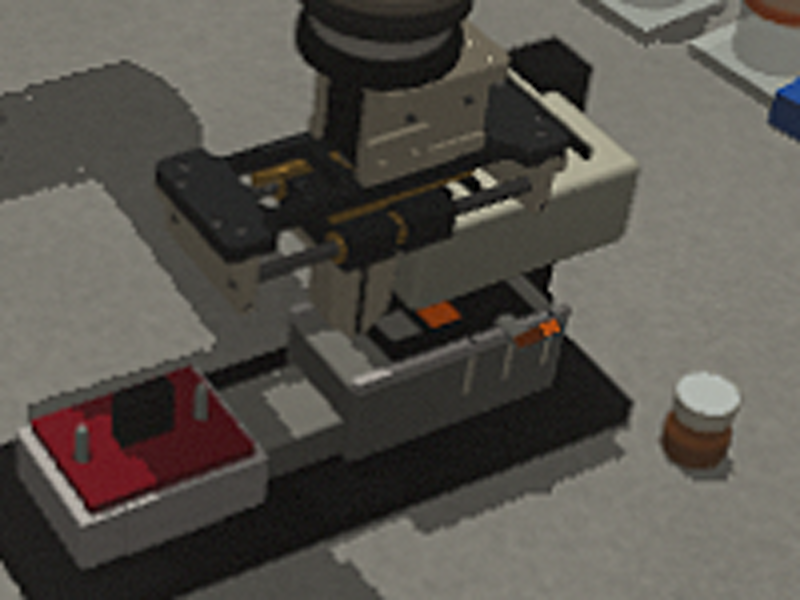

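View pics/t8t.png

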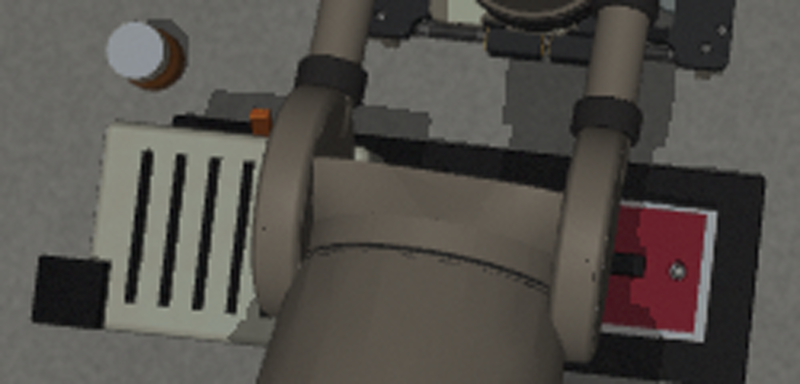

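```bash
python3 -c "
from cell import *
s=sense();print(s['clock'],s['ft_force'].round(1),s['joint_velocities'].round(3));print(hand_in())"
```

```text
20.6167 [ 0.1 -1.1 -0.2] [ 0.    -0.001 -0.012  0.     0.003  0.   ]
the job is handed in; nothing more can be done
None
```

The lid is on the chamber and the shutter is at its middle stop. I handed the job in at 20.6 s, with the arm clear and the bottle, jar and dish untouched.

- **Lid:** I took the middle-sized lid off its white stand and lowered it level over both pins. I pressed until the rim pushed back with about 30 N, eased off and let go. Afterwards the pictures showed both pins through the holes and the plate flat on the rim.
- **Shutter:** The moves on offer could not tilt the tool, so the angled reach the task describes was not possible, and I did not grasp the tab. Instead I held the hand straight down beyond the lamp and pushed the tab along rig +y with the end of the gripper body. The force peaked at about 5 N in the readings, then dropped as the plate clicked on by itself, and I backed away.
- **Last checks:**
  - The networks put the tab at rig y of about 139 mm (top camera) and 142 mm (scene camera), against 140 mm for the middle stop.
  - The tab's foot lines up with the middle white mark.
  - The wrist force was near zero, about 1 N at most.
- **Not confirmed:** I could not see directly that the amber window is under the lamp, because the lamp head hides it. That rests on the tab position.
- **Disagreements:** None of the last checks failed. The only disagreement was the 3 to 4 mm between the two cameras, which is within the networks' stated accuracy.

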